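# Flip the ratchet and clamp the mast

## Task

Clamp the aluminium mast tube in the ratchet clamp: the ratchet is set to loosen, so first flip its red lever until it snaps over to the tightening (clockwise) side, then swing the handle back and forth by its black grip until the blue bar grips the mast firmly. Leave the lever on tighten, let go of the handle, and leave the other things on the desk where they are.

Things in the scene. Friction and masses are not known exactly. Their poses are not given: they have to be found in the camera images.
- bolt_axis (a point): top centre of the brass hex bolt head of the ratchet mast clamp, 151 above the desk. The vertical bolt, the toothed wheel (dia 96) under its head and the ratchet handle turn about this axis. The grey clamp base (200 x 240 x 12) is fixed to the desk
- handle (a joint): swing of the dark steel ratchet handle about the bolt axis, rad; grows clockwise seen from above; steel stop posts stop it at -0.58 and +0.58. At 0 the arm points along the clamp's own -y (roughly to the robot's right). Light friction, 0.1 N m
- grip_top (a point): top centre of the black upright round grip post at the handle's outer end, 188 above the desk, 185 from the bolt axis. The post is 26 thick (22 at the very top) and stands 69 proud of the 28 wide arm, whose top is 119 above the desk
- pawl (a joint): tilt of the red pawl lever, rad, -0.40 to 0.40, growing clockwise from above; it starts negative. Negative (leans counter-clockwise of the arm): the handle loosens the bolt and clicks freely clockwise. Positive (leans clockwise): the handle drives the bolt clockwise (tightens) and clicks freely back. At rest it leans 0.14 (pawl sitting on a tooth; drops in as the handle moves) to 0.40 to a side
- lever_pivot (a point): vertical pivot of the red pawl lever, on the arm 69 from the bolt axis. An over-centre spring snaps the lever to the nearer side: about 2 to 3 N sideways at its peg, falling away suddenly past the middle, flips it. The same push tends to swing the whole handle along until something holds it, at the latest its clockwise stop
- lever_tip (a point): top centre of the red upright peg (dia 15) at the outer end of the pawl lever, 176 above the desk, 50 from the lever's pivot. The peg stands 31 proud of the lever's flat 10 wide bar, whose top is 145 above the desk
- screw (a joint): turn of the bolt, rad; grows clockwise (tightening), 0 at the start. It must turn 1.1 to 2.1, depending on the unknown packing under the mast; a full swing of the handle gains 0.6 to 0.95 (20 teeth, and up to 0.3 of free play before the pawl bites). It turns stiffly, about 4 N at the grip post, and stays where it is left
- yoke: blue clamp bar (46 x 185 x 14) from the bolt out over the mast; it sinks 5 mm per rad of tightening and starts 5.5 to 9 clear of the mast. Origin on the bolt axis, 79 below its underside. Once it bears on the mast the resistance at the grip post climbs within about 0.3 rad of swing: moving from 4 to 10 N, in a pause mid-swing from near 0 to 5 N and more; that is firmly tight
- mast: aluminium mast tube, dia 40, 190 long, lying fixed in the clamp's cradle under the blue bar; origin at the middle of its axis
- tube_a: smoky glass octal vacuum tube, dia 42, 112 tall, standing on its black base beside the clamp; origin under it
- tube_b: second such tube, standing apart
- insulator: cream ribbed porcelain feedthrough insulator, dia 64, 124 tall, standing; origin under it
- compass: brass-cased compass, dia 72, 22 tall, lying flat beside the clamp; origin under it
- cover: dented aluminium chassis cover with vent slots, 180 x 120 x 60 tall; origin under its centre
- driver: screwdriver, 180 long, lying on the desk

How it is judged:
By the outcome, as a careful person would: the job done as asked, in the order asked, and still so for the second after the job is handed in, with the robot touching nothing.
It also fails if it takes over 61 s, if anything falls off the work surface, if the arm or the gripper's body presses on something with over 40 N, if the wrist force passes 120 N, or if a joint passes its speed limit or range.

## Robot

A 7-joint arm with a two-finger parallel gripper is mounted at the origin on the work surface. World frame = base frame: x ahead of the robot, y to its left, z up, the work surface at z = 0. Lengths are in m, angles in rad, forces in N, time in s.
With the tool pointing down it reaches from about 0.4 to 0.85 m from the base axis. Payload 6.9 kg.
Tool frame: the origin (TCP) lies on the centre line of the jaws, within the pads' length; the fingertips stand bot.tips_ahead ahead of it and the grasp point (between the pads) is the TCP (bot.tips_ahead is the distance from the TCP to the fingertips, in m); z points along the fingers, x is the direction in which the jaws open and shut, and the axes are right-handed (so a half turn about z gives the same grasp; the last joint's range is limited). The gripper opens to 85 mm and grips with 20 to 120 N. Pads are 22 mm wide; open, the fingers measure 114 mm over their backs; the gripper's body (76 mm by 85 mm) begins 54 mm behind the grasp point. The pads swing forward as they close: fully open they stand 13 mm farther back than shut.
Start: joints at [-0.997, 0.507, -0.238, 1.5, 0.126, 1.149, -0.155], TCP at [0.282, 0.558, 0.25] pointing down, gripper open.
Joint ranges: [-3.08, 3.08], [-0.24, 2.05], [-1.43, 1.35], [0, 2.5], [-1.52, 4.66], [0.17, 1.96], [-2.89, 2.89]. Speed limits (rad/s): [2.39, 2.39, 3.14, 3.14, 3.14, 3.14, 3.14].

## Interface

Orientations are given as a unit quaternion [w, x, y, z].
In Python, from rig import bot gives the robot as it stands. The module is installed in compiled form; this text tells all that it offers.
- The arm moves only by the tool carry_out, never from a script. Its argument "plan" is one flat list of numbers, 5 for each row, row after row: the gripper's target within -1 to 1 (shut at 1, half-way at 0, fully open at -1), then the shift along the tool's x, y, z each as a share of 0.5 m, from -1 to 1, then the turn about the tool's z as a share of 30 degrees, from -1 to 1. In form: [hand, tx, ty, tz, twist, hand, tx, ty, tz, twist, ...]. A call has 1 to 12 rows; each row is the pose to reach, as a shift and turn from the pose measured when the call began, along the tool's axes at that moment; what a row does not reach only later rows make up. A row lasts 1/10 s, in which the tool goes at most 50 mm and 8.59 degrees, less where a joint would pass 70% of its speed; a pose out of reach is approached as far as the arm can. A call with a number of a shift or a turn outside -1 to 1 is refused whole. A call with a gripper value outside its range is refused whole. The fingers move at their own pace and stop on an object; "grip_force" is the grip in N (left out, the last holds). Time passes only in rows, so rows that repeat a pose let the fingers close. It gives the time, the measured TCP pose, the force and the opening at its end, in the units of the state.
- bot.read_state(): the state, without advancing time (a new reading comes with each control period).
- bot.get_image(name): name is "side" or "top" or "wrist"; returns the picture (420x560x3 uint8, red, green, blue); there is no depth.
- bot.get_calibration(name): a dict with "fx", "fy", "cx", "cy" (pixels), "extrinsics" (4x4, takes a point from camera to world coordinates); the wrist camera has in their place "mount" (4x4, takes a point from camera to tool coordinates, whose origin is the TCP and whose axes are the tool frame's). Camera axes: x right, y down, z forward; pixel columns grow to the right and rows downward; lengths in m; the calibration is good to about 2 mm. A picture is of the moment at which its call begins: read the wrist's pose just before it. get_calibration takes no time and is no camera call.
- bot.finish_job(): hands the job in, once; it reports no verdict.
The state is a dict: "t": time; "q": joint angles; "qvel": joint speeds; "joint_efforts": joint torques, N m; "ee_pos": TCP position; "ee_rot": TCP orientation; "force": force on the tool from outside, world axes, zero at the start; "torque": the same for the moment, N m; "finger_gap": finger opening in m.
Only numpy, scipy, OpenCV 4.12 (cv2) and the standard library are available. Lean on these libraries where they do the work, as an engineer would, in place of code of your own. Each camera call takes 0.05 s, during which the arm holds its last target.

## Working session

There is one attempt and no reset: what is moved stays moved. The work goes in short steps, Python scripts to look and compute and a tool call to move; the robot and the scene stay as the last step left them, time stands still between calls to the robot, and variables do not carry over. Pictures are saved under pics/ and viewed, and the job is handed in when it is done.

Besides the shell and the picture viewer there is one more tool, called after "Request:" by a JSON object that holds its "method" and its "body". carry_out: Moves the arm, as the interface text tells. Shift numbers are shares of 0.5 m and turn numbers shares of 30 degrees, none past 1 either way. Its arguments: {"type":"object","properties":{"plan":{"type":"array","items":{"type":"number"}},"grip_force":{"type":"number"}},"required":["plan"]}

```bash
mkdir -p pics; python3 - <<'E'
from rig import bot
import cv2,numpy as np
s=bot.read_state();print(s, bot.tips_ahead)
for n in("side","top","wrist"):
    c=bot.get_calibration(n);print(n,{k:np.round(v,4).tolist() for k,v in c.items()})
for n in("side","top"):
    cv2.imwrite(f"pics/{n}0.png",bot.get_image(n)[:,:,::-1])
E
```

```text
{'t': 0.0, 'q': array([-0.99647577,  0.50833459, -0.23754469,  1.50111664,  0.12571544,
        1.148858  , -0.15482201]), 'qvel': array([ 1.62983510e-04,  1.18329607e-03,  1.45381482e-03,  1.77054510e-03,
       -5.53148875e-04,  1.53668416e-03, -7.74607270e-05]), 'joint_efforts': array([-5.36561365e-04, -6.20595717e+01, -2.18698405e+00, -2.49661356e+01,
        1.26030270e-02,  1.14552258e-02, -8.56448054e-06]), 'ee_pos': array([0.28225638, 0.55713413, 0.24943792]), 'ee_rot': array([ 4.64241522e-04,  8.52002939e-01,  5.23536291e-01, -7.26631422e-04]), 'force': array([ 0.4842552 , -0.05378358, -0.71323409]), 'torque': array([0.04027472, 0.00543274, 0.0322115 ]), 'finger_gap': 0.08517987742188624} 0.019
side {'fx': 392.844, 'fy': 392.844, 'cx': 276.7205, 'cy': 212.8927, 'extrinsics': [[0.9954, 0.0598, -0.0745, 0.6347], [0.0953, -0.6795, 0.7275, -0.7002], [-0.0071, -0.7312, -0.6821, 0.8539], [0.0, 0.0, 0.0, 1.0]]}
top {'fx': 515.6644, 'fy': 515.6644, 'cx': 277.6922, 'cy': 207.882, 'extrinsics': [[-0.0285, -0.9977, 0.0614, 0.4727], [-0.9995, 0.0276, -0.0147, 0.0495], [0.0129, -0.0618, -0.998, 1.8186], [0.0, 0.0, 0.0, 1.0]]}
wrist {'fx': 367.5949, 'fy': 367.5949, 'cx': 281.809, 'cy': 211.5937, 'mount': [[1.0, -0.0001, 0.0008, -0.0001], [-0.0001, 0.9628, 0.2701, -0.0692], [-0.0008, -0.2701, 0.9628, -0.1238], [0.0, 0.0, 0.0, 1.0]]}
```

View pics/side0.png

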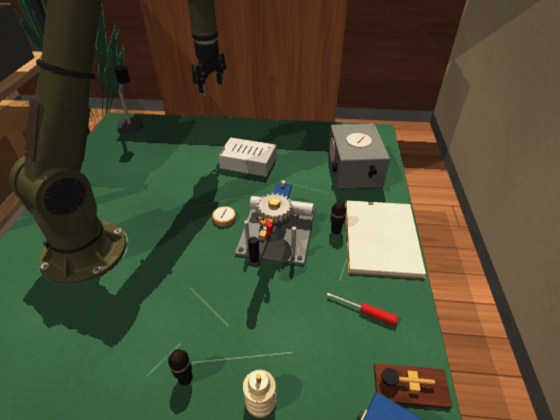

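View pics/top0.png

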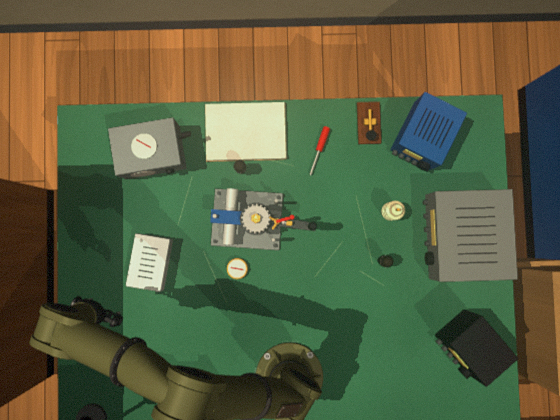

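The top view shows the clamp near (257,218), with its handle pointing right (-y) to a grip at about (312,226). The red lever is near (285,220). I'll zoom in and measure.

```bash
cat > h.py <<'E'
from rig import bot
import cv2,numpy as np
def ray(n,u,v):
    c=bot.get_calibration(n);E=np.array(c["extrinsics"])
    d=E[:3,:3]@np.array([(u-c["cx"])/c["fx"],(v-c["cy"])/c["fy"],1.]);return E[:3,3],d
def onz(n,u,v,z):
    o,d=ray(n,u,v);return o+d*(z-o[2])/d[2]
def proj(n,p):
    c=bot.get_calibration(n);E=np.array(c["extrinsics"])
    q=E[:3,:3].T@(np.array(p)-E[:3,3]);return c["fx"]*q[0]/q[2]+c["cx"],c["fy"]*q[1]/q[2]+c["cy"]
E
python3 - <<'E'
from h import *
t=cv2.imread("pics/top0.png")[170:270,200:340];s=cv2.imread("pics/side0.png")[170:280,210:350]
cv2.imwrite("pics/tz.png",cv2.resize(t,None,fx=5.6,fy=5.6,interpolation=cv2.INTER_CUBIC))
cv2.imwrite("pics/sz.png",cv2.resize(s,None,fx=5.4,fy=5.4,interpolation=cv2.INTER_CUBIC))
E
```

```text
(no output)
```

View pics/tz.png

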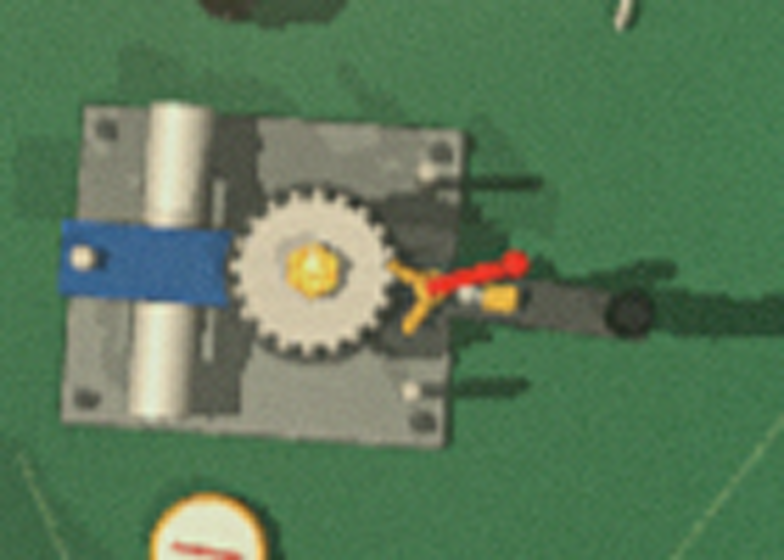

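View pics/sz.png

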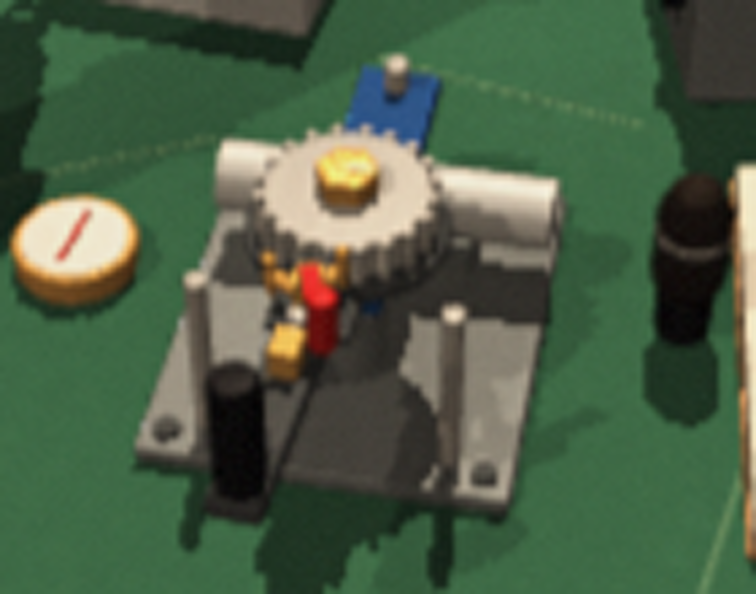

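```bash
python3 - <<'E'
from h import *
from scipy.optimize import least_squares
T=lambda x,y:(200+(x+.5)/5.6-.5,170+(y+.5)/5.6-.5)
S=lambda x,y:(210+(x+.5)/5.4-.5,170+(y+.5)/5.4-.5)
pts={'bolt':(T(314,266),S(347,165)),'grip':(T(630,312),S(236,374)),'peg':(T(516,264),S(322,293)),'post_cw':(T(411,390),S(195,282)),'post_ccw':(T(428,172),S(453,315))}
for k,(t,s) in pts.items():
    A=[];b=[]
    (o1,d1),(o2,d2)=ray('top',*t),ray('side',*s)
    M=np.stack([d1,-d2],1);l=np.linalg.lstsq(M,o2-o1,rcond=None)[0]
    p,q=o1+d1*l[0],o2+d2*l[1]
    print(k,np.round((p+q)/2,4),'gap',np.round(np.linalg.norm(p-q),4))
z={'bolt':.151,'grip':.188,'peg':.176}
for k,h in z.items():
    print(k,np.round(onz('top',*pts[k][0],h),4),np.round(onz('side',*pts[k][1],h),4))
# base corners z=.012
for c in [(83,105),(467,128),(447,447),(62,421)]: print(np.round(onz('top',*T(*c),.012),4))
E
```

```text
bolt [0.5465 0.097  0.1531] gap 0.0017
grip [ 0.5154 -0.0816  0.1866] gap 0.0012
peg [ 0.5452 -0.0184  0.176 ] gap 0.0019
post_cw [0.4745 0.043  0.1173] gap 0.0002
post_ccw [0.6032 0.0295 0.119 ] gap 0.0015
bolt [0.5474 0.0972 0.151 ] [0.5454 0.0992 0.151 ]
grip [ 0.5148 -0.0816  0.188 ] [ 0.5162 -0.0828  0.188 ]
peg [ 0.5442 -0.0185  0.176 ] [ 0.5461 -0.0182  0.176 ]
[0.6588 0.2433 0.012 ]
[0.6377 0.0029 0.012 ]
[0.4384 0.0212 0.012 ]
[0.4614 0.2605 0.012 ]
```

Request:
{"method": "carry_out", "body": {"plan": [1,-0.68,0.98,0,1,1,-0.68,0.98,0,1,1,-0.68,0.98,0,1,1,-0.68,0.98,0,1,1,-0.68,0.98,0,1,1,-0.68,0.98,0,1,1,-0.68,0.98,0,1,1,-0.68,0.98,0,1,1,-0.68,0.98,0,1,1,-0.68,0.98,0,1,1,-0.68,0.98,0,1,1,-0.68,0.98,0,1], "grip_force": 30}}

```text
t: 1.3
ee_pos: [0.5663, 0.0301, 0.2498]
ee_rot: [0.001, 0.959, 0.285, -0.001]
force: [1.3, 0.2, -0.6]
finger_gap: 0.0001
```

```bash
cat >> h.py <<'E'
from scipy.spatial.transform import Rotation as R
def to(*pts,yaw=None):
    s=bot.read_state();w,x,y,z=s["ee_rot"];r=R.from_quat([x,y,z,w]);M=r.as_matrix()
    cy=np.degrees(np.arctan2(M[1,0],M[0,0]))
    print("t",round(s["t"],2),"pos",np.round(s["ee_pos"],4),"yaw",round(cy,1),"F",np.round(s["force"],1),"gap",round(s["finger_gap"],4),"q7",round(s["q"][6],2))
    for p in pts: print(p,np.round(M.T@(np.array(p)-s["ee_pos"])/.5,3), None if yaw is None else round((cy-yaw)/30,3))
E
python3 -c "
from h import *
to((.6,-.03,.25),(.6,-.03,.17),yaw=-25)"
```

```text
t 1.3 pos [0.5663 0.0301 0.2498] yaw 33.1 F [ 1.3  0.2 -0.6] gap 0.0001 q7 0.49
(0.6, -0.03, 0.25) [-0.009  0.137 -0.   ] 1.937
(0.6, -0.03, 0.17) [-0.009  0.137  0.16 ] 1.937
```

Request:
{"method": "carry_out", "body": {"plan": [1,-0.01,0.137,0,1,1,-0.01,0.137,0,1,1,-0.01,0.137,0,1,1,-0.01,0.137,0,1]}}

```text
t: 1.7
ee_pos: [0.5995, -0.0313, 0.2491]
ee_rot: [0.001, 1.0, 0.023, -0.001]
force: [-0.0, 0.7, 0.2]
finger_gap: 0.0001
```

Request:
{"method": "carry_out", "body": {"plan": [1,0,0,0,0.95,1,0,0,0,0.95,1,0,0,0,0.95,1,0,0,0,0.95,1,0,0,0,0.95]}}

```text
t: 2.2
ee_pos: [0.5993, -0.031, 0.2487]
ee_rot: [0.001, 0.975, -0.224, -0.001]
force: [0.4, 0.4, -0.5]
finger_gap: -0.0002
```

```bash
python3 -c "
from h import *
cv2.imwrite('pics/w1.png',bot.get_image('wrist')[:,:,::-1])
to((.6,-.03,.17),(.58,-.02,.17),yaw=-25)"
```

```text
t 2.25 pos [ 0.5993 -0.031   0.2487] yaw -25.7 F [0.1 0.2 0.6] gap -0.0001 q7 -0.29
(0.6, -0.03, 0.17) [ 0.001 -0.003  0.157] -0.025
(0.58, -0.02, 0.17) [-0.044 -0.004  0.158] -0.025
```

View pics/w1.png

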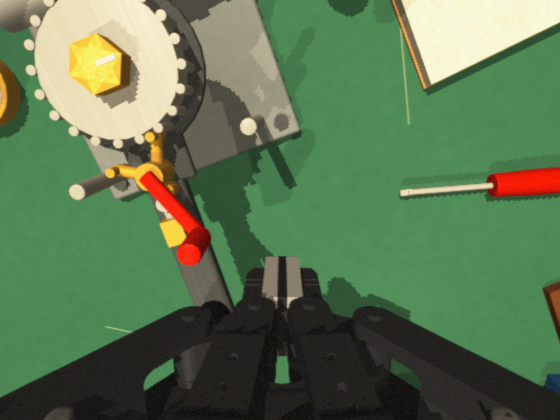

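The wrist view shows the closed fingers clear of the lever. The peg is at (195,245), to their left. I'll descend beside the peg and then push slowly.

Request:
{"method": "carry_out", "body": {"plan": [1,0,0,0.08,0,1,0,0,0.156,0,1,0,0,0.156,0]}}

```text
t: 2.55
ee_pos: [0.596, -0.0306, 0.1662]
ee_rot: [0.002, 0.975, -0.222, -0.006]
force: [-0.6, 0.1, 0.2]
finger_gap: -0.0001
```

```bash
python3 -c "
from h import *
to((.57,-.026,.17),(.54,-.022,.17),(.51,-.015,.17),(.493,-.006,.17))"
```

```text
t 2.55 pos [ 0.596  -0.0306  0.1662] yaw -25.6 F [-0.6  0.1  0.2] gap -0.0001 q7 -0.26
(0.57, -0.026, 0.17) [-0.051  0.014 -0.007] None
(0.54, -0.022, 0.17) [-0.108  0.033 -0.006] None
(0.51, -0.015, 0.17) [-0.169  0.046 -0.005] None
(0.493, -0.006, 0.17) [-0.207  0.045 -0.005] None
```

Request:
{"method": "carry_out", "body": {"plan": [1,-0.03,0.008,-0.01,0,1,-0.05,0.014,-0.01,0,1,-0.07,0.02,-0.01,0,1,-0.09,0.026,-0.01,0,1,-0.108,0.033,-0.01,0,1,-0.125,0.037,-0.01,0,1,-0.14,0.04,-0.01,0,1,-0.15,0.042,-0.01,0]}}

```text
t: 3.35
ee_pos: [0.5186, -0.0163, 0.1722]
ee_rot: [0.002, 0.975, -0.221, -0.006]
force: [1.3, 0.0, 0.9]
finger_gap: -0.0001
```

```bash
python3 -c "
from h import *
cv2.imwrite('pics/w2.png',bot.get_image('wrist')[:,:,::-1])
to((.51,-.015,.17),(.493,-.006,.17))"
```

```text
t 3.4 pos [ 0.518  -0.0161  0.1721] yaw -25.6 F [ 0.   0.9 -0.1] gap 0.0001 q7 -0.29
(0.51, -0.015, 0.17) [-0.015  0.005  0.004] None
(0.493, -0.006, 0.17) [-0.054  0.003  0.005] None
```

View pics/w2.png

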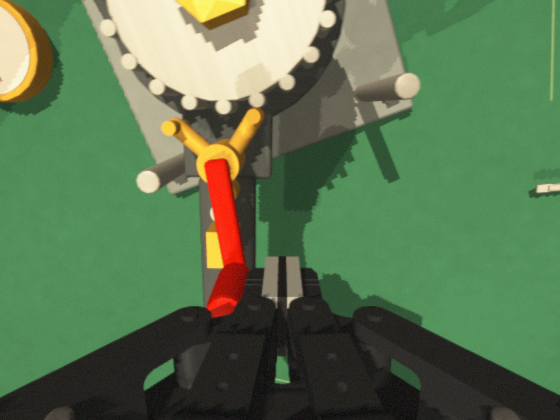

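The peg at (230,290) is touching the finger side, and the handle is swinging clockwise with it toward its post. I'll keep pushing.

Request:
{"method": "carry_out", "body": {"plan": [1,-0.015,0.003,0.002,0,1,-0.025,0.003,0.002,0,1,-0.033,0.003,0.002,0,1,-0.041,0.003,0.002,0,1,-0.041,0.003,0.002,0]}}

```text
t: 3.9
ee_pos: [0.4982, -0.0082, 0.1713]
ee_rot: [0.002, 0.975, -0.221, -0.007]
force: [0.4, 0.0, -0.7]
finger_gap: 0.0
```

```bash
python3 -c "
from h import *
cv2.imwrite('pics/w3.png',bot.get_image('wrist')[:,:,::-1])
to((.51,-.015,.17),(.493,-.006,.17))"
```

```text
t 3.95 pos [ 0.4985 -0.0084  0.1713] yaw -25.6 F [-0.9 -0.1 -0.1] gap 0.0002 q7 -0.31
(0.51, -0.015, 0.17) [0.026 0.002 0.002] None
(0.493, -0.006, 0.17) [-0.012  0.001  0.003] None
```

View pics/w3.png

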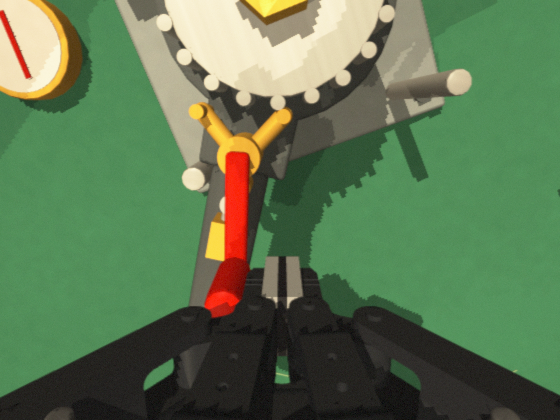

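The arm now nearly touches the clockwise post at (196,177), and the lever still leans counter-clockwise. I'll push further.

Request:
{"method": "carry_out", "body": {"plan": [1,-0.012,0.001,0.002,0,1,-0.02,0.001,0.002,0,1,-0.028,0.001,0.002,0,1,-0.034,0.001,0.002,0]}}

```text
t: 4.35
ee_pos: [0.4822, -0.0012, 0.1705]
ee_rot: [0.002, 0.975, -0.221, -0.007]
force: [-0.1, 0.6, 0.0]
finger_gap: 0.0
```

```bash
python3 -c "
from h import *
cv2.imwrite('pics/w4.png',bot.get_image('wrist')[:,:,::-1])
to((.493,-.006,.17),(.48,.005,.17))"
```

```text
t 4.4 pos [ 0.4819 -0.001   0.1704] yaw -25.5 F [-1.   0.4 -0.5] gap 0.0003 q7 -0.32
(0.493, -0.006, 0.17) [ 0.024 -0.001  0.001] None
(0.48, 0.005, 0.17) [-0.009 -0.009  0.001] None
```

View pics/w4.png

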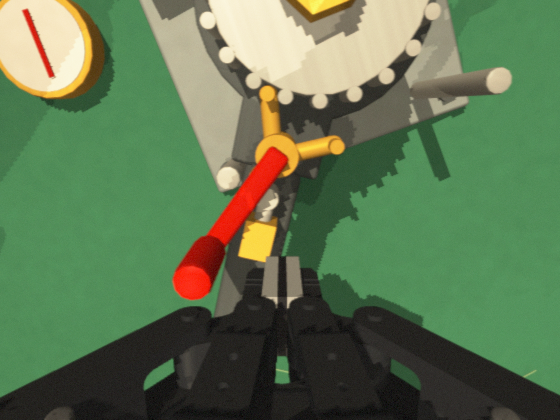

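The lever snapped over: the peg is now at (193,280), on the clockwise side, and the arm is near its clockwise stop. Next I'll rise and move over the grip post.

Request:
{"method": "carry_out", "body": {"plan": [1,0.02,0,-0.08,0,1,0.02,0,-0.16,0,-1,0.02,0,-0.16,0,-1,0.02,0,-0.16,0]}}

```text
t: 4.8
ee_pos: [0.4924, -0.0053, 0.251]
ee_rot: [0.001, 0.975, -0.221, -0.006]
force: [-0.7, -0.3, 0.2]
finger_gap: 0.0285
```

```bash
python3 -c "
from h import *
cv2.imwrite('pics/w5.png',bot.get_image('wrist')[:,:,::-1])
im=bot.get_image('top')[:,:,::-1];cv2.imwrite('pics/t5.png',cv2.resize(im[170:270,200:340],None,fx=5.6,fy=5.6,interpolation=cv2.INTER_CUBIC))
im=bot.get_image('side')[:,:,::-1];cv2.imwrite('pics/s5.png',cv2.resize(im[170:280,210:350],None,fx=5.4,fy=5.4,interpolation=cv2.INTER_CUBIC))
to((.432,-.048,.25),(.432,-.048,.165),yaw=-30)
print(proj('top',(.432,-.048,.188)),proj('side',(.432,-.048,.188)))"
```

```text
t 4.95 pos [ 0.4913 -0.0051  0.2492] yaw -25.5 F [ 0.1 -0.3 -0.3] gap 0.0508 q7 -0.35
(0.432, -0.048, 0.25) [-0.07   0.128  0.001] 0.149
(0.432, -0.048, 0.165) [-0.068  0.127  0.171] 0.149
(np.float64(302.29322308743673), np.float64(251.84503950053278)) (np.float64(220.55945905932182), np.float64(226.03450226213877))
```

View pics/w5.png

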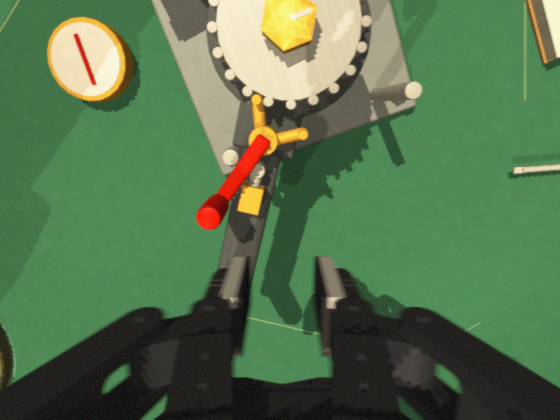

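View pics/s5.png

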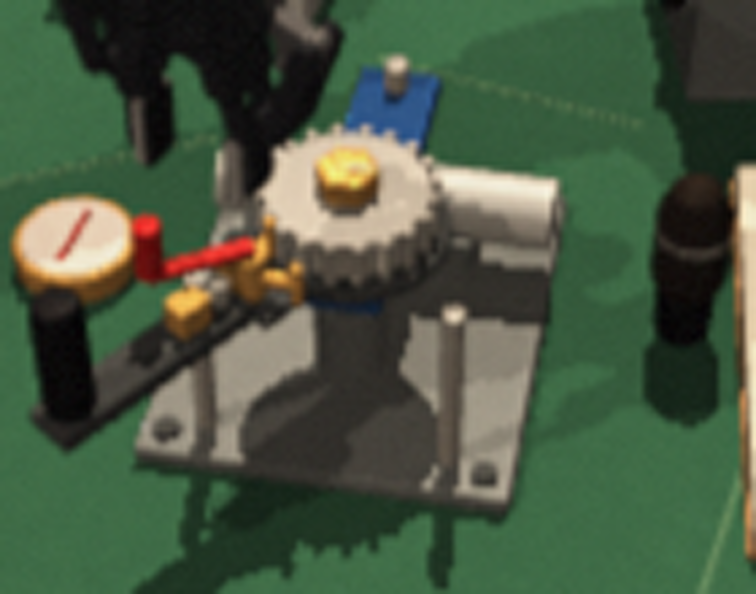

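View pics/t5.png

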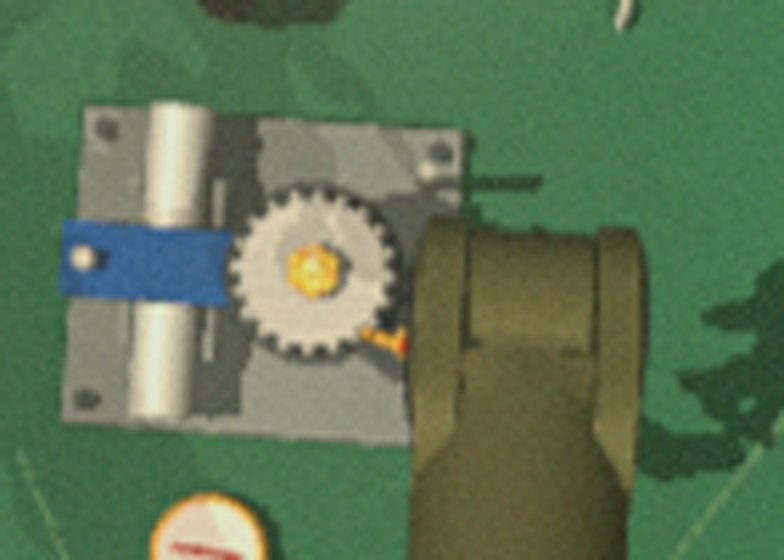

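The side view puts the grip top at about (220,225), which matches the predicted stop pose of (0.432,-0.048). I'll move over it and descend.

Request:
{"method": "carry_out", "body": {"plan": [-1,-0.035,0.064,0,0.1,-1,-0.068,0.127,0,0.15,-1,-0.068,0.127,0.05,0.15,-1,-0.068,0.127,0.05,0.15]}}

```text
t: 5.35
ee_pos: [0.4305, -0.0479, 0.223]
ee_rot: [0.003, 0.966, -0.26, -0.011]
force: [0.4, 0.3, 0.6]
finger_gap: 0.0856
```

```bash
python3 -c "
from h import *
cv2.imwrite('pics/w6.png',bot.get_image('wrist')[:,:,::-1])
to((.432,-.048,.162))"
```

```text
t 5.4 pos [ 0.4317 -0.0476  0.2241] yaw -30.1 F [0.7 0.2 1. ] gap 0.0856 q7 -0.33
(0.432, -0.048, 0.162) [ 0.003 -0.001  0.124] None
```

View pics/w6.png

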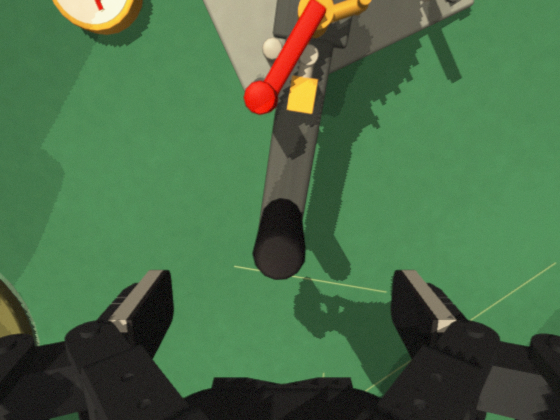

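The post top is at (280,252), centred between the jaws and about 4 mm toward tool -y. I'll descend and grip.

Request:
{"method": "carry_out", "body": {"plan": [-1,0,-0.008,0.07,0,-1,0,-0.008,0.13,0,-1,0,-0.008,0.13,0,0.6,0,-0.008,0.13,0,1,0,-0.008,0.13,0,1,0,-0.008,0.13,0,1,0,-0.008,0.13,0,1,0,-0.008,0.13,0], "grip_force": 30}}

```text
t: 6.2
ee_pos: [0.4331, -0.0443, 0.1601]
ee_rot: [0.002, 0.966, -0.259, -0.009]
force: [-1.6, 0.1, 6.1]
finger_gap: 0.0253
```

```bash
cat >> h.py <<'E'
B=np.array([.5465,.097]);L=.185
def swing(angs,yaws=None,c=None,r=L,z=.16):
    "handle joint angles -> rows shares"
    s=bot.read_state();w,x,y,zz=s["ee_rot"];M=R.from_quat([x,y,zz,w]).as_matrix()
    cy=np.degrees(np.arctan2(M[1,0],M[0,0]));p=s["ee_pos"]
    d=p[:2]-B;cur=np.arctan2(-d[0],-d[1])-.0875
    print("t",round(s["t"],2),"pos",np.round(p,4),"yaw",round(cy,1),"F",np.round(s["force"],1),"gap",round(s["finger_gap"],4),"handle est",round(cur,3),"r",round(np.hypot(*d),4))
    tang=np.array([-np.cos(cur+.0875),np.sin(cur+.0875)]);print("F tangential(cw+)",round(float(tang@s["force"][:2]),2))
    for a in angs:
        f=a+.0875;q=np.array([B[0]-r*np.sin(f),B[1]-r*np.cos(f),z])
        print(round(a,3),np.round(M.T@(q-p)/.5,3).tolist(),"twist for yaw=-f:",round((cy+np.degrees(f)*.9)/30,2))
E
python3 -c "
from h import *
swing([.5,.4,.3,.2,.1,0,-.1,-.2,-.3,-.4,-.5,-.55])"
```

```text
t 6.2 pos [ 0.4331 -0.0443  0.1601] yaw -30.0 F [-1.6  0.1  6.1] gap 0.0253 handle est 0.589 r 0.1812
F tangential(cw+) 1.31
0.5 [0.032, 0.011, -0.0] twist for yaw=-f: 0.01
0.4 [0.068, 0.012, -0.001] twist for yaw=-f: -0.16
0.3 [0.105, 0.008, -0.001] twist for yaw=-f: -0.34
0.2 [0.142, 0.002, -0.002] twist for yaw=-f: -0.51
0.1 [0.177, -0.009, -0.003] twist for yaw=-f: -0.68
0 [0.211, -0.023, -0.003] twist for yaw=-f: -0.85
-0.1 [0.244, -0.04, -0.004] twist for yaw=-f: -1.02
-0.2 [0.275, -0.061, -0.005] twist for yaw=-f: -1.19
-0.3 [0.303, -0.084, -0.006] twist for yaw=-f: -1.37
-0.4 [0.33, -0.11, -0.006] twist for yaw=-f: -1.54
-0.5 [0.353, -0.139, -0.007] twist for yaw=-f: -1.71
-0.55 [0.364, -0.154, -0.007] twist for yaw=-f: -1.8
```

```bash
python3 -c "
from h import *
swing([.5,.4,.3,.2,.1,0,-.1,-.2,-.3,-.4,-.5,-.55],r=.1815)"
```

```text
t 6.2 pos [ 0.4331 -0.0443  0.1601] yaw -30.0 F [-1.6  0.1  6.1] gap 0.0253 handle est 0.589 r 0.1812
F tangential(cw+) 1.31
0.5 [0.032, 0.004, -0.0] twist for yaw=-f: 0.01
0.4 [0.068, 0.005, -0.001] twist for yaw=-f: -0.16
0.3 [0.104, 0.002, -0.002] twist for yaw=-f: -0.34
0.2 [0.14, -0.005, -0.002] twist for yaw=-f: -0.51
0.1 [0.175, -0.015, -0.003] twist for yaw=-f: -0.68
0 [0.208, -0.029, -0.003] twist for yaw=-f: -0.85
-0.1 [0.241, -0.046, -0.004] twist for yaw=-f: -1.02
-0.2 [0.271, -0.066, -0.005] twist for yaw=-f: -1.19
-0.3 [0.299, -0.089, -0.005] twist for yaw=-f: -1.37
-0.4 [0.324, -0.115, -0.006] twist for yaw=-f: -1.54
-0.5 [0.347, -0.143, -0.007] twist for yaw=-f: -1.71
-0.55 [0.358, -0.158, -0.007] twist for yaw=-f: -1.8
```

Request:
{"method": "carry_out", "body": {"plan": [1,0.032,0.004,0,-0.08,1,0.068,0.005,0,-0.16,1,0.104,0.002,0,-0.24,1,0.14,-0.005,-0.001,-0.32,1,0.175,-0.015,-0.002,-0.4,1,0.208,-0.029,-0.003,-0.5,1,0.241,-0.046,-0.004,-0.6,1,0.271,-0.066,-0.005,-0.7,1,0.299,-0.089,-0.005,-0.8,1,0.324,-0.115,-0.006,-0.9,1,0.347,-0.143,-0.007,-1,1,0.358,-0.158,-0.007,-1]}}

```text
t: 7.4
ee_pos: [0.6287, -0.0662, 0.1602]
ee_rot: [0.001, 1.0, 0.0, -0.009]
force: [-2.9, -4.9, 2.6]
finger_gap: 0.0248
```

```bash
python3 -c "
from h import *
cv2.imwrite('pics/w7.png',bot.get_image('wrist')[:,:,::-1])
swing([-.55,-.45,-.35,-.25,-.15,-.05,.05,.15,.25,.35,.45,.55],r=.1815)"
```

```text
t 7.45 pos [ 0.63   -0.0656  0.1602] yaw -0.0 F [ 4.1 -4.6 -0.6] gap 0.0253 handle est -0.562 r 0.1827
F tangential(cw+) -1.55
-0.55 [-0.005, -0.0, 0.0] twist for yaw=-f: -0.8
-0.45 [-0.038, 0.014, 0.001] twist for yaw=-f: -0.62
-0.35 [-0.073, 0.026, 0.002] twist for yaw=-f: -0.45
-0.25 [-0.108, 0.033, 0.002] twist for yaw=-f: -0.28
-0.15 [-0.144, 0.037, 0.003] twist for yaw=-f: -0.11
-0.05 [-0.181, 0.038, 0.003] twist for yaw=-f: 0.06
0.05 [-0.217, 0.035, 0.004] twist for yaw=-f: 0.23
0.15 [-0.252, 0.028, 0.004] twist for yaw=-f: 0.41
0.25 [-0.287, 0.018, 0.005] twist for yaw=-f: 0.58
0.35 [-0.321, 0.004, 0.005] twist for yaw=-f: 0.75
0.45 [-0.353, -0.013, 0.006] twist for yaw=-f: 0.92
0.55 [-0.383, -0.033, 0.006] twist for yaw=-f: 1.09
```

View pics/w7.png

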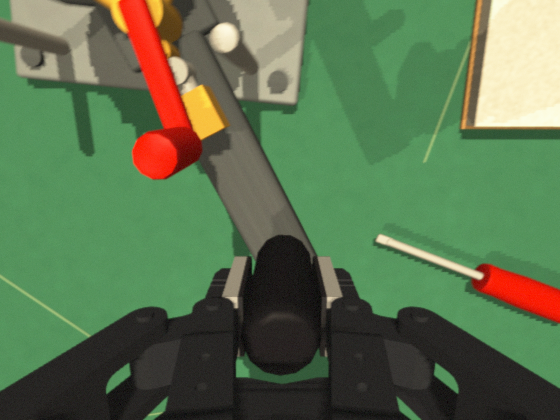

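The handle is at about -0.56 against the counter-clockwise post, with the lever still leaning clockwise. Now the first tightening swing.

Request:
{"method": "carry_out", "body": {"plan": [1,-0.038,0.012,0,0.08,1,-0.073,0.024,0.001,0.16,1,-0.108,0.031,0.002,0.24,1,-0.144,0.035,0.002,0.32,1,-0.181,0.036,0.003,0.4,1,-0.217,0.033,0.003,0.5,1,-0.252,0.026,0.004,0.6,1,-0.287,0.016,0.004,0.7,1,-0.321,0.002,0.005,0.8,1,-0.353,-0.014,0.005,0.9,1,-0.383,-0.034,0.006,1,1,-0.389,-0.038,0.006,1]}}

```text
t: 8.65
ee_pos: [0.4342, -0.0471, 0.1607]
ee_rot: [0.003, 0.965, -0.261, -0.007]
force: [1.9, -9.4, -5.6]
finger_gap: 0.0248
```

```bash
python3 -c "
from h import *
cv2.imwrite('pics/w8.png',bot.get_image('wrist')[:,:,::-1])
swing([.5,.4,.3,.2,.1,0,-.1,-.2,-.3,-.4,-.5,-.57],r=.182)"
```

```text
t 8.7 pos [ 0.4343 -0.0472  0.1607] yaw -30.2 F [-1.6 -6.9 -0.5] gap 0.0249 handle est 0.574 r 0.1826
F tangential(cw+) -2.98
0.5 [0.027, 0.001, 0.001] twist for yaw=-f: 0.0
0.4 [0.063, 0.002, 0.001] twist for yaw=-f: -0.17
0.3 [0.099, -0.002, 0.0] twist for yaw=-f: -0.34
0.2 [0.135, -0.008, -0.0] twist for yaw=-f: -0.51
0.1 [0.17, -0.019, -0.001] twist for yaw=-f: -0.68
0 [0.204, -0.033, -0.001] twist for yaw=-f: -0.86
-0.1 [0.236, -0.05, -0.002] twist for yaw=-f: -1.03
-0.2 [0.266, -0.07, -0.003] twist for yaw=-f: -1.2
-0.3 [0.294, -0.093, -0.003] twist for yaw=-f: -1.37
-0.4 [0.32, -0.119, -0.004] twist for yaw=-f: -1.54
-0.5 [0.343, -0.147, -0.004] twist for yaw=-f: -1.72
-0.57 [0.357, -0.168, -0.005] twist for yaw=-f: -1.84
```

View pics/w8.png

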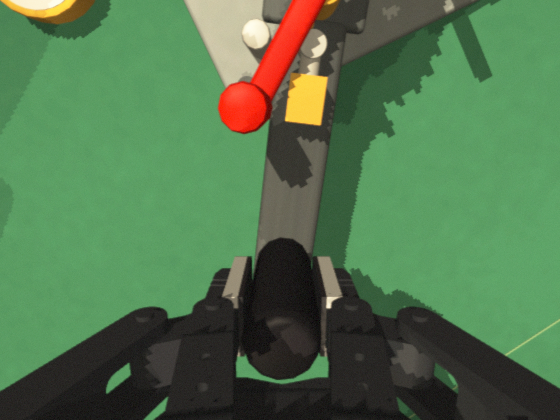

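The handle is at its clockwise stop, the grip is held and the lever is still on tighten. Swinging back.

Request:
{"method": "carry_out", "body": {"plan": [1,0.027,0.001,0,-0.08,1,0.063,0.002,0,-0.16,1,0.099,-0.002,0,-0.24,1,0.135,-0.008,-0.001,-0.32,1,0.17,-0.019,-0.002,-0.4,1,0.204,-0.033,-0.002,-0.5,1,0.236,-0.05,-0.003,-0.6,1,0.266,-0.07,-0.003,-0.7,1,0.294,-0.093,-0.004,-0.8,1,0.32,-0.119,-0.004,-0.9,1,0.343,-0.147,-0.005,-1,1,0.355,-0.164,-0.005,-1]}}

```text
t: 9.9
ee_pos: [0.6297, -0.0655, 0.1606]
ee_rot: [0.001, 1.0, -0.001, -0.007]
force: [-4.8, -4.6, 5.1]
finger_gap: 0.0252
```

```bash
python3 -c "
from h import *
im=bot.get_image('side')[:,:,::-1];cv2.imwrite('pics/s9.png',cv2.resize(im[170:280,210:350],None,fx=5.4,fy=5.4,interpolation=cv2.INTER_CUBIC))
swing([-.55,-.45,-.35,-.25,-.15,-.05,.05,.15,.25,.35,.45,.55],r=.1825)"
```

```text
t 9.95 pos [ 0.6302 -0.0654  0.1606] yaw -0.2 F [-0.8 -3.3  6.1] gap 0.025 handle est -0.564 r 0.1827
F tangential(cw+) 2.25
-0.55 [-0.005, 0.002, 0.001] twist for yaw=-f: -0.8
-0.45 [-0.038, 0.017, 0.002] twist for yaw=-f: -0.63
-0.35 [-0.073, 0.028, 0.002] twist for yaw=-f: -0.46
-0.25 [-0.108, 0.036, 0.003] twist for yaw=-f: -0.29
-0.15 [-0.145, 0.04, 0.003] twist for yaw=-f: -0.11
-0.05 [-0.181, 0.041, 0.004] twist for yaw=-f: 0.06
0.05 [-0.217, 0.038, 0.005] twist for yaw=-f: 0.23
0.15 [-0.253, 0.031, 0.005] twist for yaw=-f: 0.4
0.25 [-0.288, 0.021, 0.006] twist for yaw=-f: 0.57
0.35 [-0.322, 0.007, 0.006] twist for yaw=-f: 0.75
0.45 [-0.354, -0.01, 0.006] twist for yaw=-f: 0.92
0.55 [-0.385, -0.03, 0.007] twist for yaw=-f: 1.09
```

View pics/s9.png

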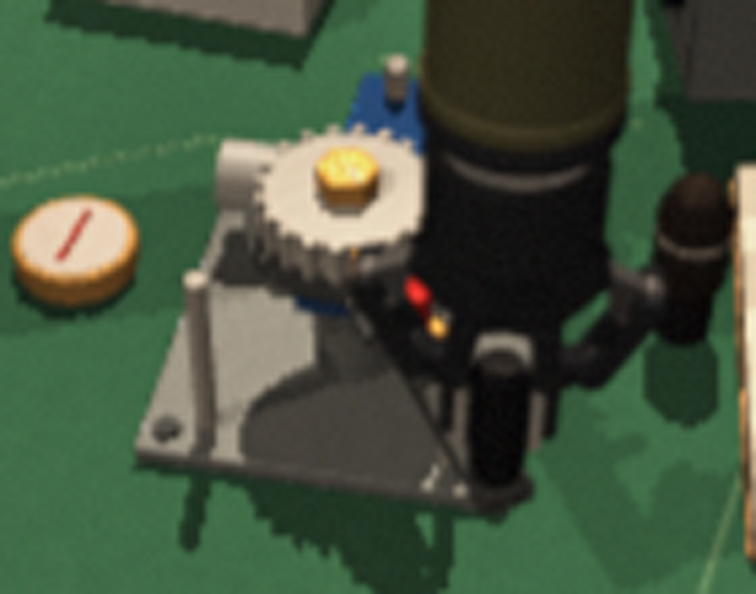

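The lever is still leaning clockwise and the grip is held. I'll do the second tightening swing in chunks, checking force after each.

Request:
{"method": "carry_out", "body": {"plan": [1,-0.038,0.015,0,0.08,1,-0.073,0.027,0.001,0.16,1,-0.108,0.034,0.002,0.24,1,-0.126,0.036,0.002,0.3,1,-0.145,0.038,0.002,0.34]}}

```text
t: 10.45
ee_pos: [0.5587, -0.0875, 0.1607]
ee_rot: [0.004, 0.996, -0.094, -0.005]
force: [7.8, -6.3, -9.8]
finger_gap: 0.0252
```

```bash
python3 -c "
from h import *
swing([-.15,-.1,-.05,0,.05,.1,.15,.2,.25],r=.1825)"
```

```text
t 10.45 pos [ 0.5587 -0.0875  0.1607] yaw -10.8 F [ 7.8 -6.3 -9.8] gap 0.0252 handle est -0.153 r 0.1849
F tangential(cw+) -7.4
-0.15 [-0.002, -0.004, 0.001] twist for yaw=-f: -0.47
-0.1 [-0.02, -0.0, 0.002] twist for yaw=-f: -0.38
-0.05 [-0.038, 0.003, 0.002] twist for yaw=-f: -0.3
0 [-0.056, 0.005, 0.002] twist for yaw=-f: -0.21
0.05 [-0.074, 0.007, 0.002] twist for yaw=-f: -0.12
0.1 [-0.093, 0.007, 0.002] twist for yaw=-f: -0.04
0.15 [-0.111, 0.007, 0.003] twist for yaw=-f: 0.05
0.2 [-0.129, 0.005, 0.003] twist for yaw=-f: 0.13
0.25 [-0.147, 0.003, 0.003] twist for yaw=-f: 0.22
```

Request:
{"method": "carry_out", "body": {"plan": [1,-0.02,-0.001,0,0.04,1,-0.038,0.003,0,0.08,1,-0.056,0.005,0,0.12,1,-0.074,0.007,0.001,0.16,1,-0.074,0.007,0.001,0.16,1,-0.074,0.007,0.001,0.16,1,-0.074,0.007,0.001,0.16]}}

```text
t: 11.15
ee_pos: [0.522, -0.0873, 0.1608]
ee_rot: [0.006, 0.99, -0.139, -0.003]
force: [3.2, -10.7, -5.1]
finger_gap: 0.0247
```

```bash
python3 -c "
from h import *
swing([.1,.15,.2,.25,.3,.35,.4],r=.1825)"
```

```text
t 11.15 pos [ 0.522  -0.0873  0.1608] yaw -16.0 F [  3.2 -10.7  -5.1] gap 0.0247 handle est 0.045 r 0.1859
F tangential(cw+) -4.54
0.1 [-0.021, -0.004, 0.002] twist for yaw=-f: -0.21
0.15 [-0.039, -0.003, 0.002] twist for yaw=-f: -0.12
0.2 [-0.058, -0.003, 0.002] twist for yaw=-f: -0.04
0.25 [-0.076, -0.003, 0.002] twist for yaw=-f: 0.05
0.3 [-0.094, -0.005, 0.002] twist for yaw=-f: 0.13
0.35 [-0.112, -0.007, 0.002] twist for yaw=-f: 0.22
0.4 [-0.13, -0.011, 0.002] twist for yaw=-f: 0.31
```

Request:
{"method": "carry_out", "body": {"plan": [1,-0.021,0.006,0,0,1,-0.039,0.007,0,0.04,1,-0.058,0.007,0,0.08,1,-0.058,0.007,0,0.08,1,-0.058,0.007,0,0.08,1,-0.058,0.007,0,0.08]}}

```text
t: 11.75
ee_pos: [0.4945, -0.0832, 0.1608]
ee_rot: [0.006, 0.987, -0.161, -0.002]
force: [7.2, -4.2, -9.7]
finger_gap: 0.0252
```

```bash
python3 -c "
from h import *
swing([.25,.3,.35,.4,.45,.5,.55],r=.186)"
```

```text
t 11.75 pos [ 0.4945 -0.0832  0.1608] yaw -18.6 F [ 7.2 -4.2 -9.7] gap 0.0252 handle est 0.194 r 0.1876
F tangential(cw+) -8.11
0.25 [-0.021, -0.003, 0.002] twist for yaw=-f: -0.04
0.3 [-0.04, -0.004, 0.002] twist for yaw=-f: 0.05
0.35 [-0.058, -0.005, 0.002] twist for yaw=-f: 0.13
0.4 [-0.077, -0.008, 0.002] twist for yaw=-f: 0.22
0.45 [-0.095, -0.011, 0.002] twist for yaw=-f: 0.3
0.5 [-0.113, -0.016, 0.002] twist for yaw=-f: 0.39
0.55 [-0.131, -0.021, 0.002] twist for yaw=-f: 0.48
```

```bash
cat >> h.py <<'E'
def favg(n=4):
    F=[]
    for i in range(n): im=bot.get_image('wrist');F.append(bot.read_state()["force"])
    print("favg",np.round(np.mean(F,0),1),np.round(np.array(F)[:,:2],1).tolist());return im
E
python3 -c "
from h import *
cv2.imwrite('pics/w10.png',favg()[:,:,::-1])
swing([.25,.3,.35,.4,.45,.5,.55],r=.187)"
```

```text
favg [ 6.7 -4.2 -9.3] [[7.1, -3.8], [6.6, -4.1], [6.8, -4.4], [6.3, -4.5]]
t 11.95 pos [ 0.4945 -0.0832  0.1608] yaw -18.6 F [ 6.3 -4.5 -8.8] gap 0.0248 handle est 0.194 r 0.1876
F tangential(cw+) -7.34
0.25 [-0.021, -0.001, 0.002] twist for yaw=-f: -0.04
0.3 [-0.04, -0.002, 0.002] twist for yaw=-f: 0.05
0.35 [-0.058, -0.003, 0.002] twist for yaw=-f: 0.13
0.4 [-0.077, -0.006, 0.002] twist for yaw=-f: 0.22
0.45 [-0.095, -0.009, 0.002] twist for yaw=-f: 0.3
0.5 [-0.114, -0.014, 0.002] twist for yaw=-f: 0.39
0.55 [-0.131, -0.019, 0.002] twist for yaw=-f: 0.48
```

View pics/w10.png

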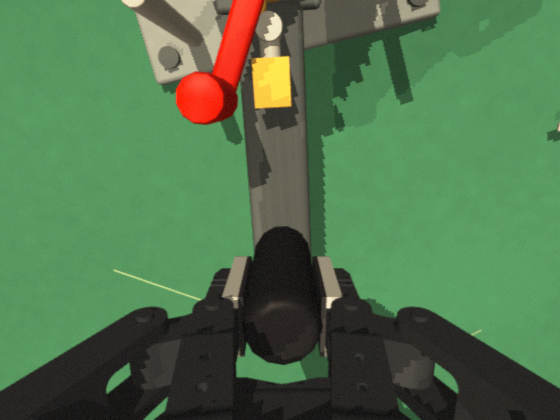

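Request:
{"method": "carry_out", "body": {"plan": [1,-0.021,-0.001,0,0,1,-0.04,-0.002,0,0.05,1,-0.04,-0.002,0,0.05,1,-0.04,-0.002,0,0.05,1,-0.04,-0.002,0,0.05]}}

```text
t: 12.45
ee_pos: [0.4771, -0.0783, 0.1608]
ee_rot: [0.007, 0.984, -0.177, 0.0]
force: [7.0, -10.5, -10.5]
finger_gap: 0.0252
```

```bash
python3 -c "
from h import *
favg()
swing([.25,.3,.35,.4,.45,.5,.55],r=.187)"
```

```text
favg [  7.2 -10.1 -10.3] [[7.7, -10.8], [7.1, -9.9], [7.2, -9.9], [6.7, -10.0]]
t 12.65 pos [ 0.4772 -0.0783  0.1608] yaw -20.4 F [  6.7 -10.  -10.5] gap 0.025 handle est 0.289 r 0.1885
F tangential(cw+) -9.9
0.25 [0.015, -0.003, 0.002] twist for yaw=-f: -0.1
0.3 [-0.004, -0.003, 0.001] twist for yaw=-f: -0.01
0.35 [-0.023, -0.004, 0.001] twist for yaw=-f: 0.07
0.4 [-0.041, -0.006, 0.001] twist for yaw=-f: 0.16
0.45 [-0.06, -0.009, 0.001] twist for yaw=-f: 0.24
0.5 [-0.078, -0.013, 0.001] twist for yaw=-f: 0.33
0.55 [-0.096, -0.018, 0.001] twist for yaw=-f: 0.42
```

Request:
{"method": "carry_out", "body": {"plan": [1,-0.023,0.002,0,0,1,-0.041,0,0,0,1,-0.041,0,0,0,1,-0.041,0,0,0,1,-0.041,0,0,0]}}

```text
t: 13.15
ee_pos: [0.4601, -0.0723, 0.1607]
ee_rot: [0.007, 0.984, -0.179, 0.003]
force: [9.7, -6.7, -12.2]
finger_gap: 0.025
```

```bash
python3 -c "
from h import *
cv2.imwrite('pics/w11.png',favg()[:,:,::-1])
swing([.25,.3,.35,.4,.45,.5,.55],r=.188)"
```

```text
favg [  9.8  -6.6 -12. ] [[9.6, -6.8], [10.1, -6.4], [10.3, -7.0], [9.4, -6.2]]
t 13.35 pos [ 0.4601 -0.0723  0.1607] yaw -20.6 F [  9.4  -6.2 -11.1] gap 0.025 handle est 0.384 r 0.19
F tangential(cw+) -11.19
0.25 [0.051, -0.002, 0.002] twist for yaw=-f: -0.11
0.3 [0.032, -0.002, 0.002] twist for yaw=-f: -0.02
0.35 [0.013, -0.003, 0.001] twist for yaw=-f: 0.06
0.4 [-0.005, -0.005, 0.001] twist for yaw=-f: 0.15
0.45 [-0.024, -0.008, 0.001] twist for yaw=-f: 0.24
0.5 [-0.042, -0.011, 0.001] twist for yaw=-f: 0.32
0.55 [-0.061, -0.016, 0.001] twist for yaw=-f: 0.41
```

View pics/w11.png

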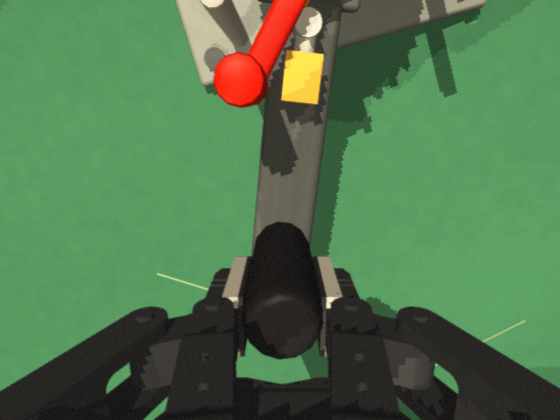

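Request:
{"method": "carry_out", "body": {"plan": [1,-0.024,-0.004,0,0.05,1,-0.042,-0.007,0,0.1,1,-0.042,-0.007,0,0.1,1,-0.042,-0.007,0,0.1,1,-0.042,-0.007,0,0.1]}}

```text
t: 13.85
ee_pos: [0.444, -0.0638, 0.1606]
ee_rot: [0.008, 0.978, -0.207, 0.006]
force: [11.1, -10.8, -12.4]
finger_gap: 0.0252
```

```bash
python3 -c "
from h import *
favg()
swing([.4,.45,.5,.55],r=.186)"
```

```text
favg [ 10.5 -10.5 -12.5] [[10.1, -11.0], [10.7, -10.6], [10.8, -10.4], [10.4, -9.8]]
t 14.05 pos [ 0.444  -0.0638  0.1606] yaw -23.9 F [ 10.4  -9.8 -12.3] gap 0.025 handle est 0.48 r 0.1907
F tangential(cw+) -14.08
0.4 [0.031, -0.006, 0.002] twist for yaw=-f: 0.04
0.45 [0.012, -0.008, 0.001] twist for yaw=-f: 0.13
0.5 [-0.006, -0.011, 0.001] twist for yaw=-f: 0.21
0.55 [-0.024, -0.014, 0.001] twist for yaw=-f: 0.3
```

Request:
{"method": "carry_out", "body": {"plan": [1,-0.015,-0.007,0,0.1,1,-0.024,-0.012,0,0.2,1,-0.03,-0.014,0,0.3,1,-0.03,-0.014,0,0.3,1,-0.03,-0.014,0,0.3]}}

```text
t: 14.55
ee_pos: [0.4336, -0.0555, 0.1605]
ee_rot: [0.009, 0.958, -0.286, 0.008]
force: [5.5, -19.5, -7.7]
finger_gap: 0.0254
```

```bash
python3 -c "
from h import *
cv2.imwrite('pics/w12.png',favg()[:,:,::-1])
im=bot.get_image('side')[:,:,::-1];cv2.imwrite('pics/s12.png',cv2.resize(im[170:280,210:350],None,fx=5.4,fy=5.4,interpolation=cv2.INTER_CUBIC))
swing([.5,.4,.3,.2,.1,0,-.1,-.2,-.3,-.4,-.5,-.57],r=.184)"
```

```text
favg [  5.3 -18.9  -6.8] [[4.6, -19.0], [5.1, -19.3], [6.4, -18.8], [5.3, -18.4]]
t 14.8 pos [ 0.4338 -0.0556  0.1604] yaw -33.3 F [  4.6 -19.2  -6.7] gap 0.0249 handle est 0.549 r 0.1897
F tangential(cw+) -15.11
0.5 [0.019, -0.011, 0.001] twist for yaw=-f: -0.1
0.4 [0.055, -0.012, 0.002] twist for yaw=-f: -0.27
0.3 [0.092, -0.018, 0.003] twist for yaw=-f: -0.44
0.2 [0.127, -0.027, 0.003] twist for yaw=-f: -0.61
0.1 [0.162, -0.039, 0.004] twist for yaw=-f: -0.79
0 [0.195, -0.055, 0.004] twist for yaw=-f: -0.96
-0.1 [0.227, -0.074, 0.005] twist for yaw=-f: -1.13
-0.2 [0.256, -0.096, 0.005] twist for yaw=-f: -1.3
-0.3 [0.283, -0.121, 0.005] twist for yaw=-f: -1.47
-0.4 [0.308, -0.148, 0.005] twist for yaw=-f: -1.65
-0.5 [0.329, -0.178, 0.005] twist for yaw=-f: -1.82
-0.57 [0.343, -0.2, 0.005] twist for yaw=-f: -1.94
```

View pics/w12.png

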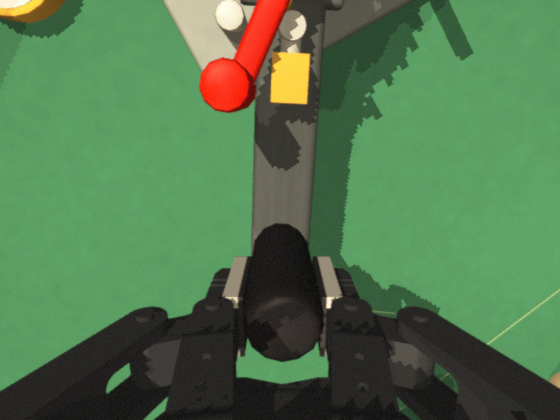

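View pics/s12.png

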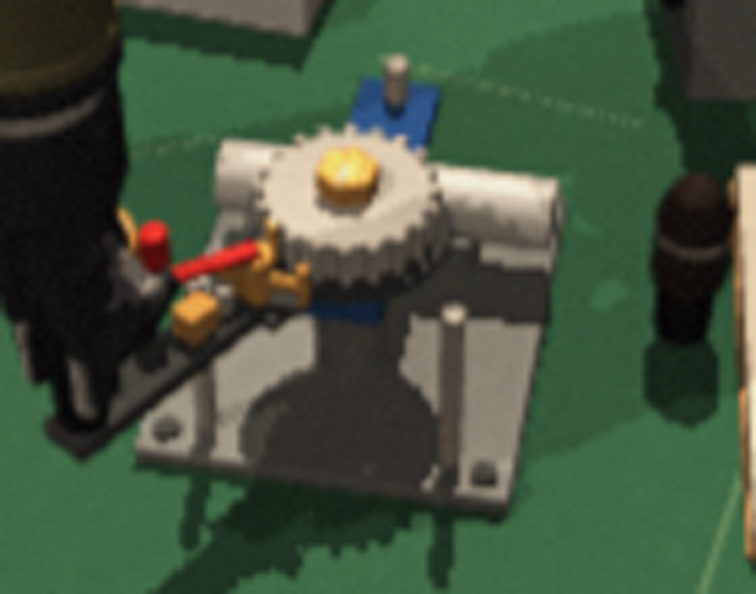

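```bash
python3 - <<'E'
from h import *
im=bot.get_image('side')
im0=cv2.imread('pics/side0.png')[:,:,::-1]
# cross-correlate region of yoke end + pin
def edge(i):
    r=i[176:200,276:290].astype(float); b=r[:,:,2]-r[:,:,1]*.8
    return b
a=edge(im0);b=edge(im)
print(np.round(a.mean(1)).astype(int));print(np.round(b.mean(1)).astype(int))
for z in(.086+.007,.078+.007): print(proj('side',(.5465+.0,.21,z)))
E
```

```text
[-13 -13 -14 -14 -12  -7   6  24  39  44  48  54  59  65  66  65  65  58
  48  35  23  11  -1  -4]
[-15 -15 -16 -15 -12  -9  -8  -9   3  24  36  41  46  52  57  62  65  62
  53  37  27  16   3  -7]
(np.float64(278.14596930302224), np.float64(190.59075245364045))
(np.float64(278.1580881643122), np.float64(192.61876162555149))
```

The blue bar's far edge has dropped about 2.1 px in the side view. That is roughly 8 mm of sink, or 1.6 rad, with the handle short of its stop and about 15 N resisting at rest. I'll regrip centred and do a third swing as a clean check.

Request:
{"method": "carry_out", "body": {"plan": [0,0,0,0,0,0,0,0,0,0,0,0,-0.012,0,0,0,0,-0.012,0,0,1,0,-0.012,0,0,1,0,-0.012,0,0,1,0,-0.012,0,0,1,0,-0.012,0,0]}}

```text
t: 15.65
ee_pos: [0.4418, -0.0538, 0.1625]
ee_rot: [0.009, 0.957, -0.289, 0.014]
force: [10.0, -12.5, 5.7]
finger_gap: 0.0256
```

```bash
python3 -c "
from h import *
cv2.imwrite('pics/w13.png',favg(2)[:,:,::-1])
swing([.5,.4,.3,.2,.1,0,-.1,-.2,-.3,-.4,-.5,-.57],r=.183)"
```

```text
favg [  9.9 -13.    4.7] [[10.1, -13.0], [9.6, -13.0]]
t 15.75 pos [ 0.4418 -0.0538  0.1625] yaw -33.6 F [  9.6 -13.    5. ] gap 0.0258 handle est 0.52 r 0.1836
F tangential(cw+) -15.35
0.5 [0.007, -0.001, 0.005] twist for yaw=-f: -0.11
0.4 [0.044, -0.003, 0.006] twist for yaw=-f: -0.28
0.3 [0.08, -0.008, 0.007] twist for yaw=-f: -0.45
0.2 [0.115, -0.017, 0.009] twist for yaw=-f: -0.62
0.1 [0.15, -0.03, 0.01] twist for yaw=-f: -0.8
0 [0.182, -0.046, 0.01] twist for yaw=-f: -0.97
-0.1 [0.214, -0.065, 0.011] twist for yaw=-f: -1.14
-0.2 [0.243, -0.087, 0.012] twist for yaw=-f: -1.31
-0.3 [0.27, -0.112, 0.013] twist for yaw=-f: -1.48
-0.4 [0.294, -0.139, 0.013] twist for yaw=-f: -1.66
-0.5 [0.315, -0.169, 0.013] twist for yaw=-f: -1.83
-0.57 [0.328, -0.191, 0.014] twist for yaw=-f: -1.95
```

View pics/w13.png

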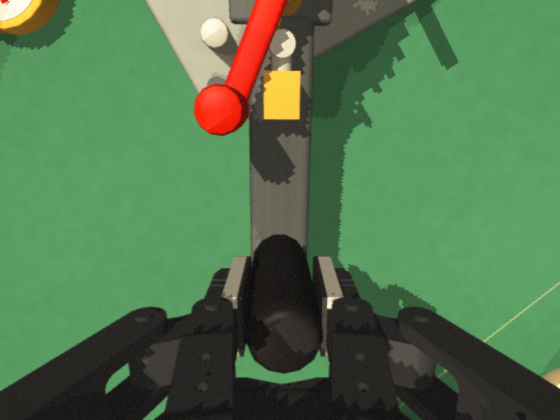

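Resting tangential resistance is still about 15 N with the grip re-centred and the arm clear of the post at (214,32). The clamp feels firmly tight, so I'll let go, rise and check the force zero.

Request:
{"method": "carry_out", "body": {"plan": [0,0,0,0,0,-0.5,0,0,0,0,-0.8,0,0,0,0,-0.8,0,0,0,0,-0.8,0,0,-0.08,0,-0.8,0,0,-0.16,0,-0.8,0,0,-0.2,0,-0.8,0,0,-0.2,0,-0.8,0,0,-0.2,0]}}

```text
t: 16.65
ee_pos: [0.4392, -0.0505, 0.2623]
ee_rot: [0.009, 0.957, -0.289, 0.014]
force: [-0.3, 0.2, -0.5]
finger_gap: 0.0771
```

```bash
python3 -c "
from h import *
cv2.imwrite('pics/w14.png',favg(3)[:,:,::-1])
im=bot.get_image('side');cv2.imwrite('pics/s14.png',cv2.resize(im[170:280,210:350,::-1],None,fx=5.4,fy=5.4,interpolation=cv2.INTER_CUBIC))
r=im[176:200,276:290].astype(float);print(np.round((r[:,:,2]-r[:,:,1]*.8).mean(1)).astype(int))
to((.432,-.048,.162))"
```

```text
favg [-0.4  0.3 -0.3] [[-1.1, 0.3], [-0.1, 0.1], [-0.1, 0.4]]
[-15 -15 -15 -15 -11  -7  -7  -6   8  29  41  46  51  55  58  61  64  61
  51  38  28  14   0  -8]
t 16.85 pos [ 0.439  -0.0509  0.2614] yaw -33.6 F [0.3 0.1 0.4] gap 0.0769 q7 -0.44
(0.432, -0.048, 0.162) [-0.021  0.001  0.198] None
```

View pics/w14.png

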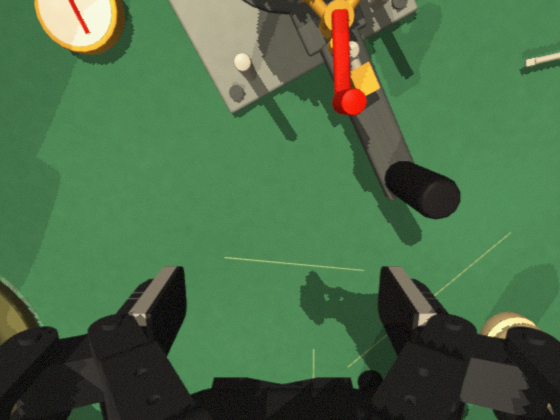

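View pics/s14.png

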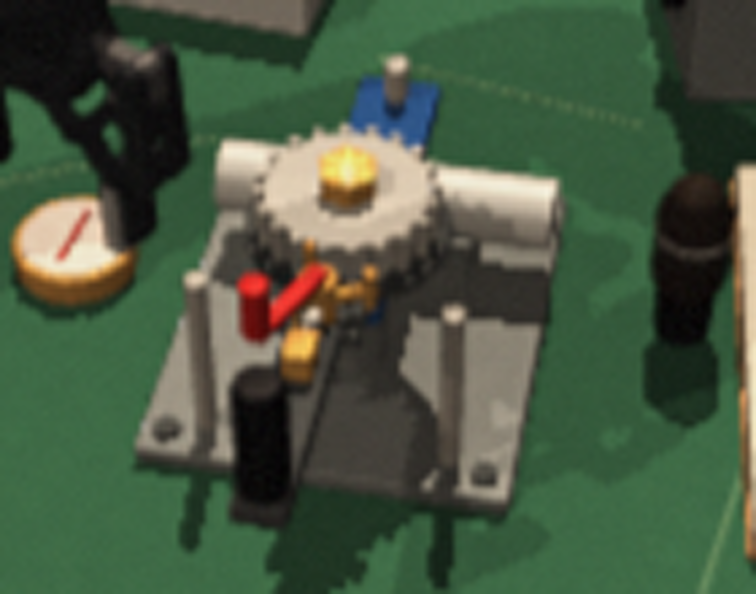

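When released, the handle swung back to mid-range: its grip is now at S(258,383) in the zoomed side view. The lever is still on tighten and the bar rose only about 1 mm. I'll regrip here and take the load up again, then ease off gently instead of letting it fling.

```bash
python3 -c "
from h import *
p=onz('side',210+258.5/5.4-.5,170+381.5/5.4-.5,.188);print(p)
d=p[:2]-B;print('ang',np.arctan2(-d[0],-d[1])-.0875,np.hypot(*d))
# wrist estimate
s=bot.read_state();w,x,y,z=s['ee_rot'];M=R.from_quat([x,y,z,w]).as_matrix();c=bot.get_calibration('wrist');m=np.array(c['mount'])
dd=M@m[:3,:3]@np.array([(439-c['cx'])/c['fx'],(198-c['cy'])/c['fy'],1]);o=M@m[:3,3]+s['ee_pos'];q=o+dd*(.188-o[2])/dd[2];print(q)
to((p[0],p[1],.24),yaw=-12);to((q[0],q[1],.24),yaw=-12)
"
```

```text
[ 0.52619842 -0.08605932  0.188     ]
ang 0.022950283351430206 0.18418161714616088
[ 0.52415222 -0.08405153  0.188     ]
t 16.85 pos [ 0.439  -0.0509  0.2614] yaw -33.6 F [0.3 0.1 0.4] gap 0.0769 q7 -0.44
(np.float64(0.5261984244054273), np.float64(-0.0860593185908678), 0.24) [ 0.183 -0.039  0.048] -0.72
t 16.85 pos [ 0.439  -0.0509  0.2614] yaw -33.6 F [0.3 0.1 0.4] gap 0.0769 q7 -0.44
(np.float64(0.524152217921518), np.float64(-0.08405152704172907), 0.24) [ 0.177 -0.04   0.048] -0.72
```

Request:
{"method": "carry_out", "body": {"plan": [-1,0.09,-0.02,0.02,-0.3,-1,0.18,-0.04,0.04,-0.6,-1,0.18,-0.04,0.04,-0.72,-1,0.18,-0.04,0.04,-0.72,-1,0.18,-0.04,0.12,-0.72,-1,0.18,-0.04,0.203,-0.72,-1,0.18,-0.04,0.203,-0.72,1,0.18,-0.04,0.203,-0.72,1,0.18,-0.04,0.203,-0.72,1,0.18,-0.04,0.203,-0.72,1,0.18,-0.04,0.203,-0.72,1,0.18,-0.04,0.203,-0.72], "grip_force": 30}}

```text
t: 18.05
ee_pos: [0.5275, -0.0867, 0.164]
ee_rot: [0.012, 0.994, -0.105, 0.012]
force: [-0.1, 1.4, 7.1]
finger_gap: 0.0255
```

```bash
python3 -c "
from h import *
cv2.imwrite('pics/w15.png',favg(2)[:,:,::-1])
swing([0,.1,.2,.3,.4,.5,-.1,-.2,-.3,-.4],r=.1845)"
```

```text
favg [0.2 0.8 7.6] [[-0.1, 1.0], [0.5, 0.7]]
t 18.15 pos [ 0.5275 -0.0867  0.164 ] yaw -12.0 F [0.5 0.7 7.5] gap 0.025 handle est 0.016 r 0.1847
F tangential(cw+) -0.4
0 [0.005, -0.001, 0.008] twist for yaw=-f: -0.25
0.1 [-0.031, 0.002, 0.007] twist for yaw=-f: -0.08
0.2 [-0.068, 0.0, 0.006] twist for yaw=-f: 0.09
0.3 [-0.105, -0.004, 0.005] twist for yaw=-f: 0.27
0.4 [-0.141, -0.013, 0.004] twist for yaw=-f: 0.44
0.5 [-0.176, -0.024, 0.003] twist for yaw=-f: 0.61
-0.1 [0.042, -0.007, 0.009] twist for yaw=-f: -0.42
-0.2 [0.077, -0.017, 0.01] twist for yaw=-f: -0.59
-0.3 [0.112, -0.031, 0.01] twist for yaw=-f: -0.76
-0.4 [0.145, -0.048, 0.011] twist for yaw=-f: -0.94
```

View pics/w15.png

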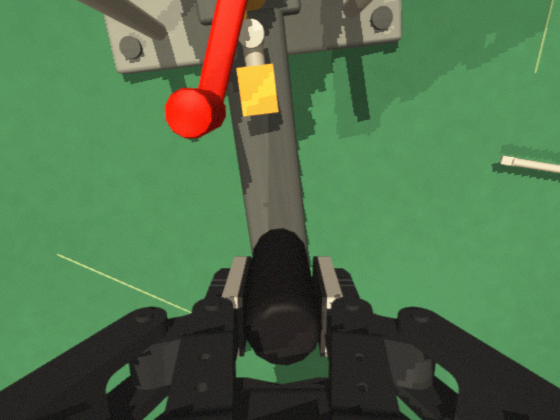

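Request:
{"method": "carry_out", "body": {"plan": [1,-0.013,0.001,0,0.05,1,-0.031,0.002,0,0.1,1,-0.031,0.002,0,0.1,1,-0.031,0.002,0,0.1]}}

```text
t: 18.55
ee_pos: [0.5124, -0.0849, 0.164]
ee_rot: [0.012, 0.991, -0.131, 0.013]
force: [3.6, -2.5, -0.2]
finger_gap: 0.0255
```

```bash
python3 -c "
from h import *
favg(2)
swing([.1,.2,.3,.4,.5],r=.185)"
```

```text
favg [ 3.3 -3.1  1.7] [[3.7, -3.5], [2.8, -2.8]]
t 18.65 pos [ 0.5126 -0.0849  0.164 ] yaw -15.0 F [ 2.8 -2.8  1.8] gap 0.0253 handle est 0.097 r 0.1851
F tangential(cw+) -3.29
0.1 [-0.001, -0.0, 0.008] twist for yaw=-f: -0.18
0.2 [-0.038, 0.001, 0.007] twist for yaw=-f: -0.01
0.3 [-0.075, -0.002, 0.006] twist for yaw=-f: 0.17
0.4 [-0.112, -0.008, 0.005] twist for yaw=-f: 0.34
0.5 [-0.147, -0.018, 0.003] twist for yaw=-f: 0.51
```

Request:
{"method": "carry_out", "body": {"plan": [1,-0.02,0.001,0,0.05,1,-0.038,0.001,0,0.1,1,-0.038,0.001,0,0.1,1,-0.038,0.001,0,0.1]}}

```text
t: 19.05
ee_pos: [0.4951, -0.0815, 0.1639]
ee_rot: [0.012, 0.987, -0.157, 0.015]
force: [5.7, -5.4, -1.7]
finger_gap: 0.0254
```

```bash
python3 -c "
from h import *
favg(2)
swing([.1,.2,.3,.4,.5],r=.185)"
```

```text
favg [ 5.6 -5.1 -0.5] [[5.9, -5.2], [5.3, -4.9]]
t 19.15 pos [ 0.4952 -0.0816  0.1639] yaw -18.1 F [ 5.3 -4.9 -0.3] gap 0.0254 handle est 0.192 r 0.1858
F tangential(cw+) -6.42
0.1 [0.034, -0.004, 0.009] twist for yaw=-f: -0.28
0.2 [-0.003, -0.002, 0.008] twist for yaw=-f: -0.11
0.3 [-0.04, -0.002, 0.007] twist for yaw=-f: 0.06
0.4 [-0.077, -0.007, 0.005] twist for yaw=-f: 0.24
0.5 [-0.113, -0.015, 0.004] twist for yaw=-f: 0.41
```

Request:
{"method": "carry_out", "body": {"plan": [1,-0.02,-0.001,0,0.05,1,-0.04,-0.002,0,0.1,1,-0.058,-0.004,0,0.18,1,-0.077,-0.007,0,0.24,1,-0.077,-0.007,0,0.24,1,-0.077,-0.007,0,0.24]}}

```text
t: 19.75
ee_pos: [0.4618, -0.0695, 0.1638]
ee_rot: [0.012, 0.975, -0.22, 0.018]
force: [7.8, -12.4, -0.5]
finger_gap: 0.0252
```

```bash
python3 -c "
from h import *
favg(2)
im=bot.get_image('side')
r=im[176:200,276:290].astype(float);print(np.round((r[:,:,2]-r[:,:,1]*.8).mean(1)).astype(int))
swing([.5,.55,.35,.3,.25,.2,.1],r=.185)"
```

```text
favg [  7.5 -12.3   1.2] [[7.3, -12.6], [7.7, -11.9]]
[-16 -15 -16 -16 -12  -9  -9  -9   3  24  37  41  45  50  55  61  65  61
  50  38  27  15   4  -4]
t 19.9 pos [ 0.4619 -0.0696  0.1638] yaw -25.4 F [  7.2 -13.1   1.4] gap 0.0256 handle est 0.382 r 0.1868
F tangential(cw+) -12.35
0.5 [-0.044, -0.007, 0.006] twist for yaw=-f: 0.16
0.55 [-0.062, -0.011, 0.005] twist for yaw=-f: 0.25
0.35 [0.012, -0.004, 0.008] twist for yaw=-f: -0.1
0.3 [0.03, -0.004, 0.009] twist for yaw=-f: -0.18
0.25 [0.049, -0.006, 0.009] twist for yaw=-f: -0.27
0.2 [0.067, -0.008, 0.01] twist for yaw=-f: -0.35
0.1 [0.103, -0.016, 0.012] twist for yaw=-f: -0.53
```

Request:
{"method": "carry_out", "body": {"plan": [1,-0.022,-0.004,0,0.08,1,-0.044,-0.008,0,0.16,1,-0.06,-0.012,0,0.22,1,-0.06,-0.012,0,0.22,1,-0.06,-0.012,0,0.22]}}

```text
t: 20.4
ee_pos: [0.4392, -0.0564, 0.1637]
ee_rot: [0.013, 0.96, -0.279, 0.022]
force: [5.9, -20.3, 2.2]
finger_gap: 0.0252
```

```bash
python3 -c "
from h import *
favg(2)
swing([.5,.45,.4,.35,.3,.25,.2,.15,.1,.05,0,-.05],r=.184)"
```

```text
favg [  5.2 -20.5   2.9] [[5.2, -20.9], [5.2, -20.2]]
t 20.5 pos [ 0.4393 -0.0564  0.1637] yaw -32.4 F [  5.2 -20.2   3.1] gap 0.0252 handle est 0.522 r 0.1872
F tangential(cw+) -15.83
0.5 [0.008, -0.006, 0.008] twist for yaw=-f: -0.07
0.45 [0.027, -0.006, 0.009] twist for yaw=-f: -0.15
0.4 [0.045, -0.007, 0.01] twist for yaw=-f: -0.24
0.35 [0.063, -0.009, 0.01] twist for yaw=-f: -0.33
0.3 [0.081, -0.012, 0.011] twist for yaw=-f: -0.41
0.25 [0.099, -0.016, 0.012] twist for yaw=-f: -0.5
0.2 [0.117, -0.02, 0.013] twist for yaw=-f: -0.58
0.15 [0.135, -0.026, 0.014] twist for yaw=-f: -0.67
0.1 [0.152, -0.032, 0.015] twist for yaw=-f: -0.76
0.05 [0.169, -0.039, 0.015] twist for yaw=-f: -0.84
0 [0.185, -0.047, 0.016] twist for yaw=-f: -0.93
-0.05 [0.201, -0.056, 0.017] twist for yaw=-f: -1.01
```

Easing back gently to 0.35 and reading the force.

Request:
{"method": "carry_out", "body": {"plan": [1,0.008,-0.004,0,-0.05,1,0.027,-0.004,0,-0.1,1,0.045,-0.005,0,-0.15,1,0.063,-0.007,0,-0.2,1,0.063,-0.007,0,-0.2,1,0.063,-0.007,0,-0.2]}}

```text
t: 21.1
ee_pos: [0.4661, -0.0714, 0.1639]
ee_rot: [0.016, 0.973, -0.228, 0.02]
force: [3.8, -7.7, -12.5]
finger_gap: 0.0254
```

```bash
python3 -c "
from h import *
favg(2)
swing([.3,.25,.2,.15,.1,.05,0,-.05,-.1,-.2],r=.184)"
```

```text
favg [  2.9  -7.2 -12.1] [[2.9, -6.4], [2.9, -8.0]]
t 21.2 pos [ 0.466  -0.0713  0.1639] yaw -26.3 F [  2.9  -8.  -12.3] gap 0.0255 handle est 0.359 r 0.1866
F tangential(cw+) -6.09
0.3 [0.021, -0.006, 0.009] twist for yaw=-f: -0.21
0.25 [0.039, -0.008, 0.009] twist for yaw=-f: -0.3
0.2 [0.058, -0.011, 0.01] twist for yaw=-f: -0.38
0.15 [0.076, -0.014, 0.011] twist for yaw=-f: -0.47
0.1 [0.093, -0.019, 0.012] twist for yaw=-f: -0.56
0.05 [0.111, -0.024, 0.012] twist for yaw=-f: -0.64
0 [0.128, -0.031, 0.013] twist for yaw=-f: -0.73
-0.05 [0.145, -0.038, 0.014] twist for yaw=-f: -0.81
-0.1 [0.162, -0.046, 0.014] twist for yaw=-f: -0.9
-0.2 [0.194, -0.064, 0.015] twist for yaw=-f: -1.07
```

Request:
{"method": "carry_out", "body": {"plan": [1,0.021,-0.004,0,-0.05,1,0.039,-0.006,0,-0.1,1,0.058,-0.009,0,-0.15,1,0.058,-0.009,0,-0.15,1,0.058,-0.009,0,-0.15]}}

```text
t: 21.7
ee_pos: [0.493, -0.0805, 0.164]
ee_rot: [0.017, 0.982, -0.19, 0.017]
force: [1.0, -5.2, -13.9]
finger_gap: 0.0251
```

```bash
python3 -c "
from h import *
favg(2)
swing([.15,.1,.05,0,-.05,-.1,-.2],r=.184)"
```

```text
favg [  1.4  -5.6 -14.7] [[1.3, -5.7], [1.5, -5.6]]
t 21.8 pos [ 0.4928 -0.0804  0.164 ] yaw -21.8 F [  1.5  -5.6 -15. ] gap 0.0254 handle est 0.206 r 0.1854
F tangential(cw+) -3.07
0.15 [0.02, -0.005, 0.009] twist for yaw=-f: -0.32
0.1 [0.038, -0.008, 0.009] twist for yaw=-f: -0.41
0.05 [0.056, -0.012, 0.01] twist for yaw=-f: -0.49
0 [0.074, -0.017, 0.011] twist for yaw=-f: -0.58
-0.05 [0.091, -0.023, 0.011] twist for yaw=-f: -0.66
-0.1 [0.108, -0.03, 0.012] twist for yaw=-f: -0.75
-0.2 [0.142, -0.046, 0.013] twist for yaw=-f: -0.92
```

Request:
{"method": "carry_out", "body": {"plan": [1,0.02,-0.004,0,-0.05,1,0.038,-0.007,0,-0.1,1,0.038,-0.007,0,-0.1,1,0.038,-0.007,0,-0.1]}}

```text
t: 22.2
ee_pos: [0.511, -0.0841, 0.1641]
ee_rot: [0.017, 0.986, -0.164, 0.016]
force: [-1.3, -3.7, -12.6]
finger_gap: 0.0253
```

```bash
python3 -c "
from h import *
favg(2)
swing([.05,0,-.05,-.1,-.2],r=.184)"
```

```text
favg [ -0.9  -4.5 -14.7] [[-0.5, -4.7], [-1.3, -4.2]]
t 22.3 pos [ 0.5108 -0.0841  0.1641] yaw -18.9 F [ -1.3  -4.2 -15.8] gap 0.0255 handle est 0.107 r 0.1845
F tangential(cw+) 0.42
0.05 [0.02, -0.005, 0.009] twist for yaw=-f: -0.39
0 [0.038, -0.009, 0.009] twist for yaw=-f: -0.48
-0.05 [0.056, -0.014, 0.01] twist for yaw=-f: -0.57
-0.1 [0.073, -0.019, 0.01] twist for yaw=-f: -0.65
-0.2 [0.107, -0.033, 0.011] twist for yaw=-f: -0.82
```

Load is now about zero at 0.11. I'll open here without flinging, and check the handle and bar.

Request:
{"method": "carry_out", "body": {"plan": [0,0,0,0,0,0,0,0,0,0,0,0,0,0,0]}}

```text
t: 22.6
ee_pos: [0.5124, -0.0836, 0.1654]
ee_rot: [0.017, 0.986, -0.164, 0.018]
force: [-0.8, 0.2, 0.2]
finger_gap: 0.0425
```

```bash
python3 -c "
from h import *
cv2.imwrite('pics/w16.png',favg(3)[:,:,::-1])
for i in range(2):
  im=bot.get_image('side')
  r=im[176:200,276:290].astype(float);v=(r[:,:,2]-r[:,:,1]*.8).mean(1);print(np.round(v).astype(int))
swing([.05,0,-.05,-.1,-.2,-.3,-.4,-.5],r=.184)"
```

```text
favg [ 0.1  0.3 -0.2] [[0.8, 0.1], [0.5, 1.0], [-1.0, -0.2]]
[-15 -15 -16 -16 -12  -9  -9  -8   7  29  39  42  44  47  49  52  57  58
  52  38  29  16   1  -7]
[-15 -16 -16 -16 -12  -9  -9  -8   7  29  39  42  44  47  49  52  57  58
  52  39  29  16   1  -7]
t 22.85 pos [ 0.5112 -0.0839  0.1645] yaw -18.9 F [-1.2 -0.6  0.2] gap 0.0425 handle est 0.105 r 0.1843
F tangential(cw+) 1.02
0.05 [0.02, -0.004, 0.01] twist for yaw=-f: -0.39
0 [0.038, -0.008, 0.01] twist for yaw=-f: -0.48
-0.05 [0.055, -0.013, 0.011] twist for yaw=-f: -0.56
-0.1 [0.073, -0.019, 0.011] twist for yaw=-f: -0.65
-0.2 [0.107, -0.033, 0.012] twist for yaw=-f: -0.82
-0.3 [0.139, -0.05, 0.013] twist for yaw=-f: -0.99
-0.4 [0.17, -0.071, 0.013] twist for yaw=-f: -1.17
-0.5 [0.198, -0.094, 0.014] twist for yaw=-f: -1.34
```

View pics/w16.png

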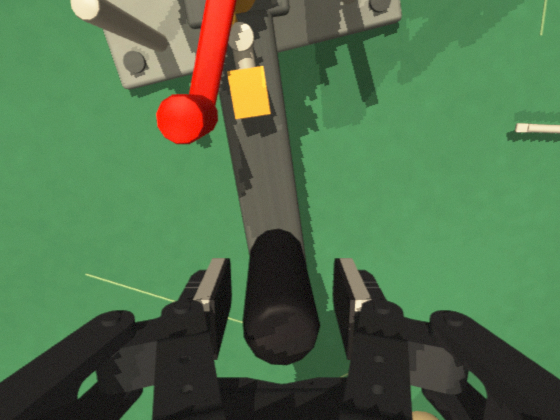

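The handle now rests still. I'll make one more ratchet stroke to take up a tooth and confirm the clamp resists immediately.

Request:
{"method": "carry_out", "body": {"plan": [1,0,0,0.005,0,1,0,0,0.005,0,1,0,0,0.005,0,1,0.02,-0.004,0.005,-0.1,1,0.055,-0.013,0.006,-0.2,1,0.09,-0.025,0.006,-0.3,1,0.123,-0.041,0.007,-0.4,1,0.154,-0.06,0.008,-0.5,1,0.184,-0.082,0.008,-0.6,1,0.198,-0.094,0.008,-0.65,1,0.198,-0.094,0.008,-0.65]}}

```text
t: 23.95
ee_pos: [0.62, -0.0704, 0.162]
ee_rot: [0.019, 1.0, 0.006, 0.013]
force: [-2.0, 3.5, -0.6]
finger_gap: 0.025
```

```bash
python3 -c "
from h import *
favg(2)
swing([-.4,-.3,-.2,-.1,0,.1],r=.1845)"
```

```text
favg [-2.   4.1 -2.4] [[-1.9, 4.2], [-2.0, 3.9]]
t 24.05 pos [ 0.6188 -0.0709  0.162 ] yaw 0.6 F [-2.   3.9 -3.1] gap 0.0255 handle est -0.494 r 0.1828
F tangential(cw+) 0.3
-0.4 [-0.031, 0.015, 0.004] twist for yaw=-f: -0.52
-0.3 [-0.067, 0.024, 0.003] twist for yaw=-f: -0.35
-0.2 [-0.104, 0.03, 0.003] twist for yaw=-f: -0.17
-0.1 [-0.14, 0.032, 0.002] twist for yaw=-f: -0.0
0 [-0.177, 0.03, 0.001] twist for yaw=-f: 0.17
0.1 [-0.214, 0.025, -0.0] twist for yaw=-f: 0.34
```

Request:
{"method": "carry_out", "body": {"plan": [1,-0.031,0.015,0,0.05,1,-0.067,0.024,0,0.12,1,-0.104,0.03,0,0.2,1,-0.104,0.03,0,0.2,1,-0.104,0.03,0,0.2]}}

```text
t: 24.55
ee_pos: [0.5674, -0.0871, 0.1619]
ee_rot: [0.019, 0.999, -0.048, 0.014]
force: [1.5, -0.2, 1.4]
finger_gap: 0.0254
```

```bash
python3 -c "
from h import *
favg(2)
swing([-.1,0,.1,.2,.3],r=.185)"
```

```text
favg [-0.2 -0.9  2.4] [[0.2, -1.2], [-0.6, -0.6]]
t 24.65 pos [ 0.5678 -0.0871  0.1619] yaw -5.4 F [-0.6 -0.6  2.9] gap 0.0255 handle est -0.203 r 0.1853
F tangential(cw+) 0.62
-0.1 [-0.038, 0.005, 0.003] twist for yaw=-f: -0.2
0 [-0.075, 0.007, 0.002] twist for yaw=-f: -0.03
0.1 [-0.112, 0.006, 0.001] twist for yaw=-f: 0.14
0.2 [-0.148, 0.001, -0.001] twist for yaw=-f: 0.31
0.3 [-0.184, -0.008, -0.002] twist for yaw=-f: 0.49
```

Request:
{"method": "carry_out", "body": {"plan": [1,-0.02,0.003,0,0.05,1,-0.038,0.005,0,0.1,1,-0.056,0.006,0,0.15,1,-0.075,0.007,0,0.2,1,-0.075,0.007,0,0.2,1,-0.075,0.007,0,0.2]}}

```text
t: 25.25
ee_pos: [0.5331, -0.089, 0.1618]
ee_rot: [0.019, 0.995, -0.101, 0.018]
force: [10.1, -4.6, -2.6]
finger_gap: 0.0253
```

```bash
python3 -c "
from h import *
favg(2)
swing([.1,.2,.3,.4,.5],r=.185)"
```

```text
favg [10.  -4.9 -2.5] [[9.6, -5.2], [10.4, -4.6]]
t 25.35 pos [ 0.5333 -0.089   0.1618] yaw -11.5 F [10.4 -4.6 -3.6] gap 0.0251 handle est -0.017 r 0.1865
F tangential(cw+) -10.67
0.1 [-0.043, 0.0, 0.002] twist for yaw=-f: -0.06
0.2 [-0.08, -0.001, 0.0] twist for yaw=-f: 0.11
0.3 [-0.117, -0.006, -0.001] twist for yaw=-f: 0.28
0.4 [-0.153, -0.015, -0.003] twist for yaw=-f: 0.45
0.5 [-0.188, -0.027, -0.005] twist for yaw=-f: 0.63
```

Request:
{"method": "carry_out", "body": {"plan": [1,-0.02,0,0,0.05,1,-0.043,0,0,0.1,1,-0.06,-0.001,0,0.15,1,-0.08,-0.003,0,0.2,1,-0.08,-0.003,0,0.2,1,-0.08,-0.003,0,0.2]}}

```text
t: 25.95
ee_pos: [0.4984, -0.0845, 0.1616]
ee_rot: [0.021, 0.987, -0.155, 0.024]
force: [11.4, -15.4, -3.0]
finger_gap: 0.0254
```

```bash
python3 -c "
from h import *
favg(2)
swing([.15,.1,.05,0,-.05,-.1,-.15,-.2],r=.185)"
```

```text
favg [ 11.7 -14.9  -3.4] [[12.1, -14.6], [11.4, -15.1]]
t 26.05 pos [ 0.4986 -0.0845  0.1616] yaw -17.8 F [ 11.4 -15.1  -3. ] gap 0.0255 handle est 0.171 r 0.1877
F tangential(cw+) -14.88
0.15 [0.007, -0.006, 0.003] twist for yaw=-f: -0.18
0.1 [0.026, -0.008, 0.004] twist for yaw=-f: -0.27
0.05 [0.044, -0.011, 0.005] twist for yaw=-f: -0.36
0 [0.062, -0.014, 0.006] twist for yaw=-f: -0.44
-0.05 [0.08, -0.019, 0.007] twist for yaw=-f: -0.53
-0.1 [0.098, -0.024, 0.008] twist for yaw=-f: -0.61
-0.15 [0.115, -0.031, 0.008] twist for yaw=-f: -0.7
-0.2 [0.132, -0.038, 0.009] twist for yaw=-f: -0.79
```

There is about 15 N at rest in mid-swing, well over the 5 N mark. Now I'll ease off to zero load and release.

Request:
{"method": "carry_out", "body": {"plan": [1,0.007,-0.004,0,-0.05,1,0.026,-0.006,0,-0.1,1,0.044,-0.009,0,-0.15,1,0.062,-0.013,0,-0.2,1,0.08,-0.018,0,-0.25,1,0.098,-0.023,0,-0.3,1,0.115,-0.03,0,-0.35,1,0.132,-0.037,0,-0.4,1,0.132,-0.037,0,-0.4,1,0.132,-0.037,0,-0.4]}}

```text
t: 27.05
ee_pos: [0.5653, -0.0876, 0.1622]
ee_rot: [0.023, 0.998, -0.051, 0.019]
force: [0.6, -5.4, -19.9]
finger_gap: 0.0252
```

```bash
python3 -c "
from h import *
favg(2)
swing([-.15,-.25],r=.185)"
```

```text
favg [  2.   -4.9 -20.1] [[1.8, -4.4], [2.3, -5.4]]
t 27.15 pos [ 0.5652 -0.0876  0.1621] yaw -5.8 F [  2.3  -5.4 -20.3] gap 0.0255 handle est -0.188 r 0.1855
F tangential(cw+) -1.7
-0.15 [-0.014, 0.001, 0.004] twist for yaw=-f: -0.3
-0.25 [0.022, -0.007, 0.005] twist for yaw=-f: -0.47
```

Request:
{"method": "carry_out", "body": {"plan": [0.4,0,0,0,0,0,0,0,0,0,-0.8,0,0,0,0,-0.8,0,0,0,0,-0.8,0,0,0,0,-0.8,0,0,-0.08,0,-0.8,0,0,-0.16,0,-0.8,0,0,-0.24,0,-0.8,0.08,0.08,-0.28,0,-0.8,0.16,0.16,-0.28,0,-0.8,0.2,0.2,-0.28,0,-0.8,0.2,0.2,-0.28,0]}}

```text
t: 28.35
ee_pos: [0.6509, -0.1962, 0.31]
ee_rot: [0.025, 0.998, -0.054, 0.019]
force: [0.9, -0.6, -0.6]
finger_gap: 0.0769
```

```bash
python3 -c "
from h import *
favg(3)
im=bot.get_image('side');cv2.imwrite('pics/s17.png',im[:,:,::-1])
r=im[176:200,276:290].astype(float);print(np.round((r[:,:,2]-r[:,:,1]*.8).mean(1)).astype(int))
cv2.imwrite('pics/s17z.png',cv2.resize(im[170:280,210:350,::-1],None,fx=5.4,fy=5.4,interpolation=cv2.INTER_CUBIC))
im=bot.get_image('top');cv2.imwrite('pics/t17.png',im[:,:,::-1])
to()"
```

```text
favg [-0.4  0.3 -0.2] [[0.1, 1.0], [-0.4, 0.3], [-0.9, -0.4]]
[-16 -16 -16 -16 -12  -9  -9  -8   7  29  39  42  44  47  49  52  56  52
  38  25  20  13   9   8]
t 28.6 pos [ 0.6491 -0.1888  0.3105] yaw -5.7 F [ 0.3  0.3 -0.4] gap 0.0767 q7 0.25
```

View pics/s17z.png

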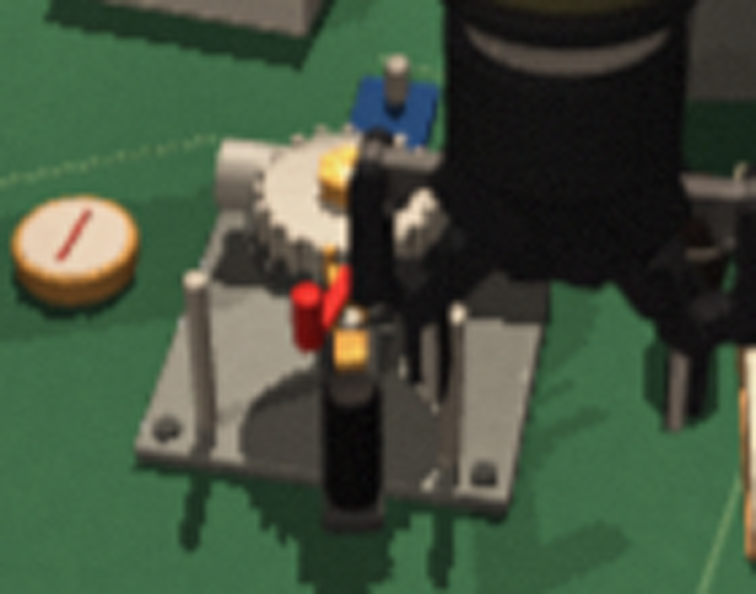

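View pics/t17.png

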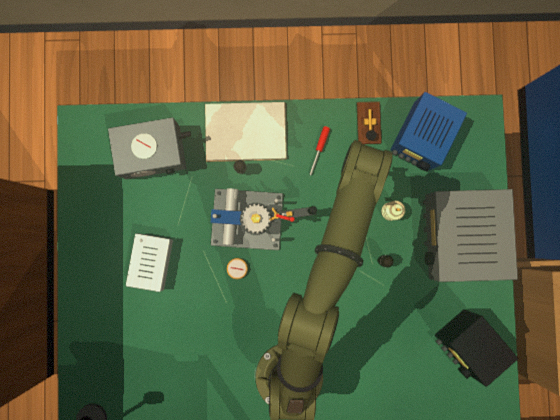

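View pics/s17.png

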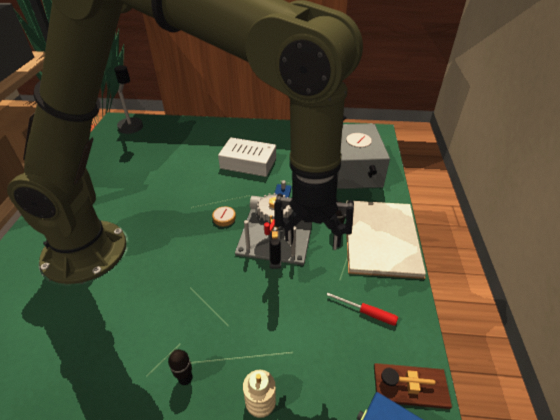

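The views show the handle resting mid-range, the lever leaning clockwise, the bar down on the mast, the other things in place, and the gripper clear. Handing in.

```bash
python3 -c "
from rig import bot
print(bot.finish_job())"
```

```text
the job is handed in; nothing more can be done
None
```

I flipped the red lever to tighten first, then swung the handle by its black grip until the blue bar bore firmly on the mast. I let go, raised the gripper clear, and handed the job in at about 28.6 s.

- **Tightness:** in the last stroke, resistance during a mid-swing pause was about 10 N, then about 15 N a little further on. The handle was well short of its clockwise stop both times. These readings may be a little off, because there was some sideways load on the grip.
- **Bar position:** in the side camera the blue bar ended about 7 mm lower than it started. Its reading was the same before and after the last stroke, so that stroke added no measurable sink once the handle was let go.
- **Final state:** the lever leans to the tighten side and the handle rests untouched. The force reading is about zero. I could see nothing else on the desk moved in the last pictures, though I only compared them by eye.

**What didn't go to plan:** the first time I let go under load, the handle sprang back by about 0.5 rad. The bar rose about 1 mm, so some of the tightening relaxes whenever the handle is released. I loaded it again twice, easing off to about zero load before opening the gripper each time, and it stayed put. How firmly the clamp holds without the handle pushed was not measured directly.

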